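# Clamp a test tile in the trimming jig

### The arm

A 7-joint arm with a two-finger parallel gripper is mounted at the origin on a cart in front of the work surface, level with it; the furniture and walls round the work are solid. World frame = base frame: x ahead of the robot, y to its left, z up, the work surface at z = 0. Lengths are in mm, angles in rad, forces in N, time in s.
With the tool pointing down it reaches from about 400 to 875 mm from the base axis. Payload 4.4 kg.
Tool frame: the origin (TCP) lies at the very end of the fingers, on their centre line; the grasp point (between the pads) lies 19 mm behind it; x points along the fingers, y is the direction in which the jaws open and shut, and the axes are right-handed (so a half turn about x gives the same grasp; the last joint's range is limited). The gripper opens to 85 mm and grips with 20 to 120 N. Pads are 22 mm wide; open, the fingers measure 114 mm over their backs; the gripper's body (76 mm by 85 mm) begins 54 mm behind the grasp point. The pads swing forward as they close: fully open they stand 13 mm farther back than shut.
Start: joints at [1.274, 0.628, 0.038, 1.517, -0.027, 0.996, -0.02], TCP at [148.719, -632.772, 231.313] pointing down, gripper open.
Joint ranges: [-3.06, 3.06], [-0.37, 2.12], [-1.25, 1.32], [0.18, 2.47], [-1.1, 4.24], [0.23, 1.98], [-2.94, 2.94]. Speed limits (rad/s): [2.57, 2.57, 3.14, 3.14, 3.14, 3.14, 3.14].

### API

Orientations are given as [roll, pitch, yaw] about the fixed x, y, z axes, in that order (R = Rz(yaw) Ry(pitch) Rx(roll)).
In Python, from cell import readout, cams, order gives the robot as it stands. The module is installed in compiled form; this text tells all that it offers.
- The arm moves only by the shell command python3 -m creep 'ROWS'. ROWS is JSON, a list of rows, each a list of 3 entries, a list of its own where there are three numbers: the shift along the tool's x, y, z in units of 10 cm (1.0 is 10 cm), then the turn about the tool's x in units of pi/4 rad (1.0 is pi/4 rad), then the closure, from 0 (fully open) to 1 (shut). In form: [[[x, y, z], spin, gripper], ...]. A call has 1 to 20 rows; each row is the pose to reach, as a shift and turn from the pose commanded when the call began, along the tool's axes at that moment; what a row does not reach only later rows make up. A row lasts 1/10 s, in which the tool goes at most 50 mm and 8.59 degrees, less where a joint would pass 70% of its speed; a pose out of reach is approached as far as the arm can. A call with a number of a shift or a turn outside -1 to 1 is refused whole. A call with a gripper value outside its range is refused whole. The fingers move at their own pace and stop on an object; the grip force is fixed at half the most. Time passes only in rows, so rows that repeat a pose let the fingers close. It gives the time, the measured TCP pose, the force and the opening at its end, in the units of the state.
- readout.read_state(): the state, without advancing time (a new reading comes with each control period).
- cams.get_image(name): name is "scene" or "top" or "wrist"; returns the picture (480x640x3 uint8, blue, green, red); there is no depth.
- cams.get_calibration(name): a dict with "fx", "fy", "cx", "cy" (pixels), "R" (3x3) and "t" (3): a world point X has camera coordinates R X + t. Camera axes: x right, y down, z forward; pixel columns grow to the right and rows downward; lengths in mm; the calibration is good to about 2 mm. The wrist camera is an equidistant fisheye: a pixel r from the principal point sees the ray r / f radians off the axis. A picture is of the moment at which its call begins: read the wrist's pose just before it. get_calibration takes no time and is no camera call; for the wrist camera it gives the pose at the moment of the call.
- order.finish_job(): hands the job in, once; it reports no verdict.
The state is a dict: "clock": time; "qpos": joint angles; "qd": joint speeds; "tau": joint torques, N m; "eef_pos": TCP position; "tool_rot": TCP orientation; "force": force on the tool from outside, world axes, zero at the start; "torque": the same for the moment, N m; "width": finger opening in mm.
Only numpy, scipy, OpenCV 4.12 (cv2) and the standard library are available. Lean on these libraries where they do the work, as an engineer would, in place of code of your own. Each camera call takes 0.05 s, during which the arm holds its last target.

### The job

Lay the brown glazed test tile flat in the nest of the sloping trimming jig, one short end at the bottom ledge, swing the blue clamp arm over it as far as it goes, then turn the knurled thumbscrew clockwise until it seats: stop as soon as the resistance rises, do not overtighten it. Leave the teal tile and the jar where they are.

Things in the scene. Friction and masses are not known exactly. Their poses are not given: they have to be found in the camera images.
- brown_tile: the glaze test tile to clamp: half brown mottled glaze, half bare cream clay; 72 mm long (its x), 48 mm wide (its y), 9 mm thick (z), 34 g. Origin at the centre of its underside, z up as it lies on the table. Easily pinched across its width by the fingertips.
- teal_tile: another test tile, half teal-blue glaze, 72 x 50 x 10 mm, loose on the table; leave it alone. Origin at the centre of its underside.
- jar: small colour jar, black lid, orange contents, 48 mm across, 58 mm high, loose; leave it alone. Origin at the centre of its underside.
- nest (a point): centre of the nest on the face of the jig's plywood bed, 60 mm above the table. The bed slopes 25 degrees: it rises toward the robot's right. x points up the slope, y across it (away from the robot), z squarely out of the face. The tile's underside lies on the face, its centre at this point, its length along x, either way round. The bed is 140 mm wide, x = -60 to +155 mm; the jig stands fast.
- ledge (a point): middle of the upper rim of the aluminium ledge, 8 mm high, across the nest's low end, at nest x = -36.5 mm: a tile centred in the nest just touches it. Axes as nest. Two lugs 6 mm high have their inner faces at y = +-29 mm, from x = -37 to -23 mm of the nest; beyond them both long sides of the tile are free for fingers.
- post (a point): on the axis of the clamp arm's post, square to the bed, at nest x = +110 mm, y = 0, at the height of the arm's underside (34 mm above the face). Axes as nest. The blue arm is 18 mm wide, 14 mm thick; the thumbscrew's axis is 110 mm from the post, in a boss of 14 mm radius that reaches 50 mm above the face.
- swing_arm (a joint): angle of the blue clamp arm about its post. 0 = against its stop, pointing down the slope with the thumbscrew over the nest; grows counter-clockwise seen from above the bed, so the arm starts parked on the robot's side of the nest (1.1 to 1.55 rad). Stiff (about 0.25 N m), it stays where it is left; it may be pushed, or led by the knob.
- knob_center (a point): centre of the brass knurled knob: 46 mm diameter, 24 mm high, axis (point's z) square to the bed, 84 mm above the bed's face. Its underside is 22 mm clear of the arm's boss, on a thin neck; it does not rise or sink as it turns. A white mark on top shows its turn. If held without turning along with the swinging arm, the screw turns relative to the arm.
- screw (a joint): turn of the thumbscrew's thread relative to the arm, rad; grows clockwise seen from above the knob. 0 = fully backed off, 2.2 = seated (hard stop). Starts at 0.2 to 1.0. Turns with about 0.08 N m; lowers the spindle 3.5 mm per radian and stays where it is left. The sprung shoe meets the tile about 0.7 rad before the seat, which adds only 0.04 N m.
- knob (a joint): springy twist of the knob on its thread, rad, positive when tightening: 1.0 N m per radian. About 0.08 while the screw turns freely, rising as soon as the thread is seated, back to 0 when let go. Beyond 0.6 (0.6 N m) the screw is overtightened.
- shoe: black rubber pressure shoe, 24 mm diameter, under the thumbscrew, on a spring of 4 N/mm. Origin at the centre of its underside, which is 14.2 mm above the bed's face with the screw backed off; with the tile under it and the screw seated it presses the tile with about 10 N.
Things that resemble listed ones, but are neither listed nor needed, are in the scene too. Leave any yellow look-alike of the brown_tile alone.

How it is judged:
By the outcome, as a careful person would: the job done as asked, in the order asked, and still so for the second after the job is handed in, with the robot touching nothing.
It also fails if it takes over 72 s, if anything falls off the work surface, if the arm or the gripper's body presses on something with over 40 N, if the wrist force passes 120 N, or if a joint passes its speed limit or range.

## Working session

There is one attempt and no reset: what is moved stays moved. The work goes in short steps, Python scripts to look and compute and a shell command to move; the robot and the scene stay as the last step left them, time stands still between calls to the robot, and variables do not carry over. Pictures are saved under pics/ and viewed, and the job is handed in when it is done.

```bash
mkdir -p pics; cat > h.py <<'E'
import numpy as np, cv2
from cell import readout, cams, order
from scipy.spatial.transform import Rotation as Ro
def grab(n,f):
    c=cams.get_calibration(n); im=cams.get_image(n); cv2.imwrite('pics/'+f,im); return im,c
def ray(c,u,v,fish=False):
    R=np.array(c['R']);t=np.array(c['t'])
    x=(u-c['cx'])/c['fx'];y=(v-c['cy'])/c['fy']
    if fish:
        r=np.hypot(x,y); d=np.array([x/r*np.sin(r),y/r*np.sin(r),np.cos(r)]) if r>1e-9 else np.array([0,0,1.])
    else: d=np.array([x,y,1.])
    d=R.T@d; return -R.T@t, d/np.linalg.norm(d)
def onz(c,u,v,z,fish=False):
    o,d=ray(c,u,v,fish); return o+d*(z-o[2])/d[2]
def two(c1,p1,c2,p2,f1=False,f2=False):
    o1,d1=ray(c1,*p1,f1);o2,d2=ray(c2,*p2,f2)
    A=np.stack([d1,-d2],1); s=np.linalg.lstsq(A,o2-o1,rcond=None)[0]
    a=o1+s[0]*d1;b=o2+s[1]*d2; return (a+b)/2,np.linalg.norm(a-b)
def proj(c,X,fish=False):
    p=np.array(c['R'])@np.array(X)+np.array(c['t'])
    if fish:
        th=np.arctan2(np.hypot(p[0],p[1]),p[2]);k=th/np.hypot(p[0],p[1]);return np.array([c['cx']+c['fx']*k*p[0],c['cy']+c['fy']*k*p[1]])
    return np.array([c['cx']+c['fx']*p[0]/p[2],c['cy']+c['fy']*p[1]/p[2]])
E
python3 - <<'E'
from h import *
s=readout.read_state();print(s)
for n in ['scene','top','wrist']:
    im,c=grab(n,n+'0.png');print(n,{k:np.round(v,3).tolist() for k,v in c.items()})
E
```

```text
{'clock': 0.0, 'qpos': array([ 1.27421807,  0.62934853,  0.03840667,  1.51838524, -0.02702161,
        0.99630278, -0.02000318]), 'qd': array([ 0.00126521,  0.0001054 ,  0.00054141,  0.00106292, -0.00058414,
        0.00100481, -0.00028124]), 'tau': array([ 1.48851454e-04, -5.63398540e+01,  1.22657184e+00, -1.93444866e+01,
        1.12106130e-02,  1.04813237e-02,  9.64206890e-06]), 'eef_pos': array([ 148.58606843, -632.13445077,  230.38137514]), 'tool_rot': array([-1.57745265,  1.56886885,  1.79493147]), 'force': array([-0.07374248, -0.78241695, -0.36424265]), 'torque': array([-0.0369482 ,  0.02254675, -0.01111754]), 'width': 85.772688902082}
scene {'fx': 469.774, 'fy': 469.774, 'cx': 317.081, 'cy': 236.035, 'R': [[-0.591, -0.807, 0.003], [-0.592, 0.431, -0.681], [0.548, -0.404, -0.733]], 't': [420.931, 321.132, 722.159]}
top {'fx': 455.258, 'fy': 455.258, 'cx': 315.085, 'cy': 243.166, 'R': [[-0.002, -1.0, 0.003], [-0.993, 0.001, -0.115], [0.115, -0.003, -0.993]], 't': [149.41, 515.842, 892.547]}
wrist {'fx': 371.648, 'fy': 371.648, 'cx': 314.286, 'cy': 240.093, 'R': [[0.228, -0.974, -0.003], [-0.926, -0.218, 0.31], [-0.302, -0.068, -0.951]], 't': [-648.916, -39.491, 380.693]}
```

View pics/scene0.png

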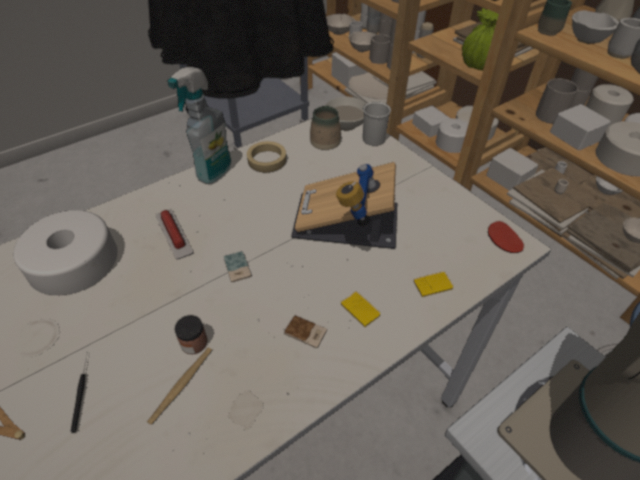

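View pics/top0.png

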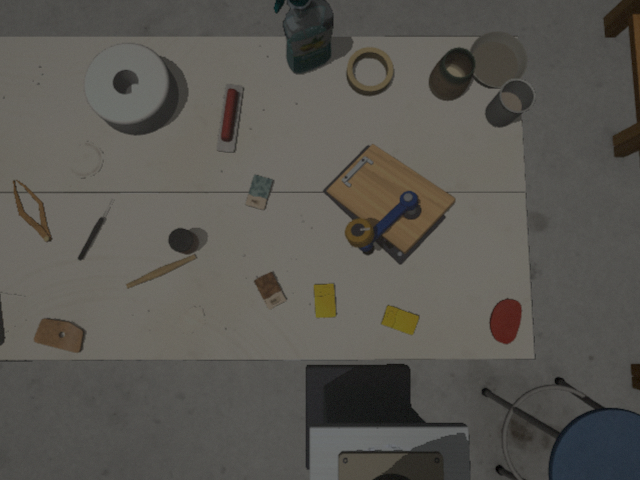

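View pics/wrist0.png

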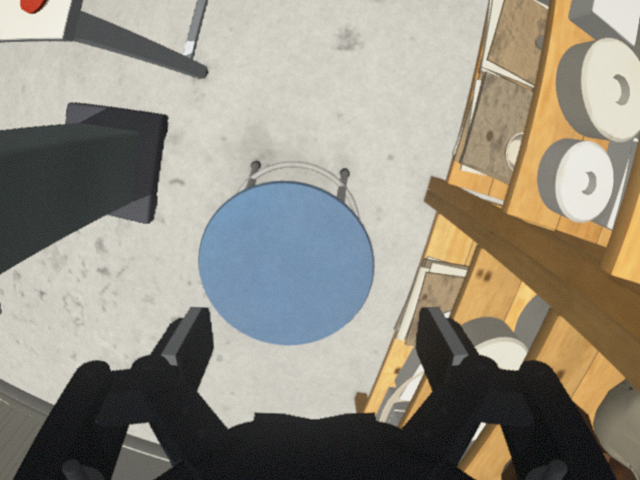

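```bash
python3 - <<'E'
import cv2
a=cv2.imread('pics/top0.png');b=cv2.imread('pics/scene0.png')
cv2.imwrite('pics/c1.png',cv2.convertScaleAbs(cv2.resize(a[135:275,315:465],None,fx=4,fy=4,interpolation=cv2.INTER_CUBIC),alpha=1.8))
cv2.imwrite('pics/c2.png',cv2.convertScaleAbs(cv2.resize(b[150:260,280:420],None,fx=5,fy=5,interpolation=cv2.INTER_CUBIC),alpha=1.8))
x=cv2.resize(a[260:330,245:345],None,fx=4,fy=4,interpolation=cv2.INTER_CUBIC)
y=cv2.resize(b[290:360,270:390],None,fx=4,fy=4,interpolation=cv2.INTER_CUBIC)
import numpy as np
z=np.zeros((560,480,3),np.uint8);z[:280,:400]=x;z[280:,:480]=y
cv2.imwrite('pics/c3.png',cv2.convertScaleAbs(z,alpha=1.5))
E
```

```text
(no output)
```

View pics/c1.png

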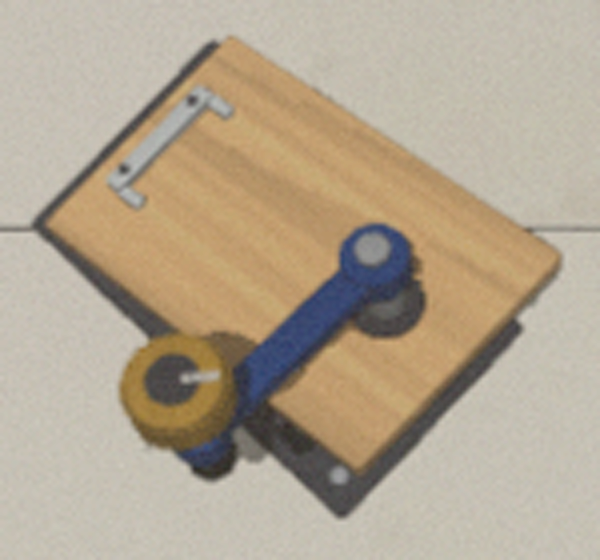

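View pics/c2.png

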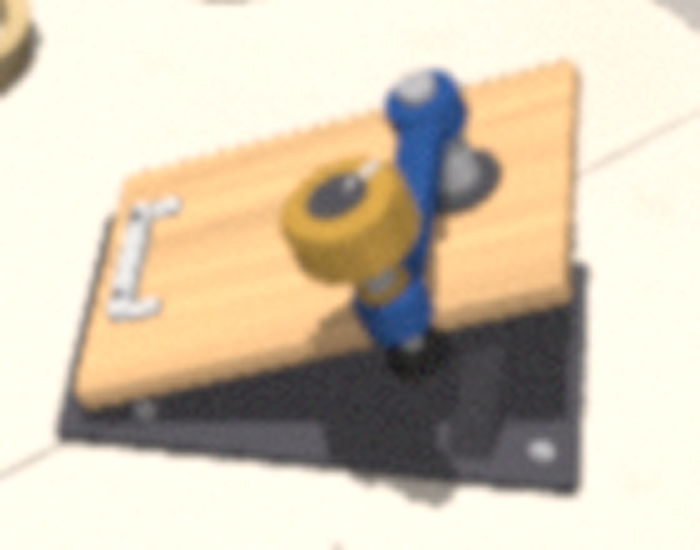

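View pics/c3.png

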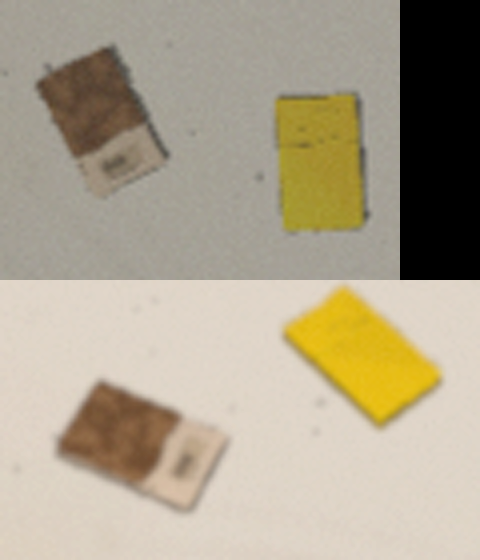

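```bash
python3 - <<'E'
from h import *
ct=cams.get_calibration('top');cs=cams.get_calibration('scene')
def T(x,y):return (315+(x+.5)/4-.5,135+(y+.5)/4-.5)
def S(x,y):return (280+(x+.5)/5-.5,150+(y+.5)/5-.5)
zl=60-60*np.sin(np.radians(25));zh=60+155*np.sin(np.radians(25))
LL=onz(ct,*T(40,222),zl);LU=onz(ct,*T(228,38),zl);HU=onz(ct,*T(562,252),zh);HL=onz(ct,*T(360,474),zh)
print('top',LL,LU,HU,HL)
for a,b in[((LL),(LU)),(LU,HU),(HL,HU),(LL,HL)]:print(np.linalg.norm(b-a),np.degrees(np.arctan2(*(b-a)[1::-1])))
print('nestT',(LL+LU)/2+((HU+HL)-(LL+LU))/2*60/215)
SL=[onz(cs,*S(*p),z) for p,z in [((78,402),zl),((125,180),zl),((578,62),zh),((570,302),zh)]]
print('scene',SL);LL,LU,HU,HL=SL
for a,b in[((LL),(LU)),(LU,HU),(HL,HU),(LL,HL)]:print(np.linalg.norm(b-a),np.degrees(np.arctan2(*(b-a)[1::-1])))
print('nestS',(LL+LU)/2+((HU+HL)-(LL+LU))/2*60/215)
# ledge rim outer ends upper corner height 8
print('ledge ', [two(ct,T(*a),cs,S(*b)) for a,b in [((205,88),(140,200)),((110,182),(110,312)),((232,110),(180,205)),((140,205),(157,308))]])
# knob top disc center (grey) & post top
print('knobtop',two(ct,T(172,379),cs,S(337,197)),'posttop',two(ct,T(373,249),cs,S(416,86)))
# tile
def T3(x,y):return (245+(x+.5)/4-.5,260+(y+.5)/4-.5)
def S3(x,y):return (270+(x+.5)/4-.5,290+(y-280+.5)/4-.5)
P=[onz(ct,*T3(*p),9) for p in [(38,84),(113,46),(168,156),(103,196)]]
Q=[onz(cs,*S3(*p),9) for p in [(57,449),(100,381),(229,437),(190,509)]]
for X in(P,Q):
  X=np.array(X);print(X.mean(0),[np.linalg.norm(X[i]-X[i-1]) for i in range(4)],np.degrees(np.arctan2(*((X[2]+X[3]-X[0]-X[1])[1::-1]))))
E
```

```text
top [624.42287048 129.02186916  34.6429043 ] [721.30347487  31.51544667  34.6429043 ] [ 588.78945949 -108.25099585  125.50583057] [486.63539932 -13.04399401 125.50583057]
137.45309720938062 -45.18445990285287
212.95702405962774 -133.47423776927786
139.64177458507652 -42.984035716329025
217.77090727589388 -134.1241315372565
nestT [635.14668618  40.94321991  60.        ]
scene [array([616.18863927, 127.39739698,  34.6429043 ]), array([719.75559191,  30.34686998,  34.6429043 ]), array([ 582.68324751, -109.17098058,  125.50583057]), array([476.34672203,  -7.02048598, 125.50583057])]
141.93279560835467 -43.139581544053605
215.6620726847247 -134.4934255320112
147.45229804391883 -43.84976205471262
214.19617281753833 -136.1329905585031
nestS [629.33291629  40.64854276  60.        ]
ledge  [(array([688.39536437,  45.17262058,  52.74740278]), np.float64(2.009741505698659)), (array([641.52001035,  93.6149969 ,  47.95832487]), np.float64(0.9410831486536143)), (array([677.58456137,  31.28760446,  50.33437524]), np.float64(2.3379489066296713)), (array([628.42472825,  78.7188588 ,  52.15503626]), np.float64(1.55646413224902))]
knobtop (array([519.87827971,  77.12437392, 191.16870707]), np.float64(1.9979797638487493)) posttop (array([582.7675496 , -15.65306322, 156.71569672]), np.float64(1.9544449493416307))
[422.7133452  238.97350657   9.        ] [np.float64(66.21279845473047), np.float64(42.90129376505683), np.float64(63.00502411318238), np.float64(38.644685792490776)] -151.09467070125564
[419.22932467 240.67410851   9.        ] [np.float64(67.00258596070799), np.float64(40.486272512729336), np.float64(66.38692955510706), np.float64(40.548773039270266)] -152.89655006752852
```

```bash
cat >> h.py <<'E'
def tool():
    s=readout.read_state(); R=Ro.from_euler('xyz',s['tool_rot']).as_matrix(); return s,np.array(s['eef_pos']),R
def plan(target,yaw=None):
    """remaining shift in tool units; yaw = world heading (deg) wanted for tool y axis mod 180"""
    s,p,R=tool(); d=R.T@(np.array(target)-p)/100
    out='shift %s'%np.round(d,3)
    a=np.degrees(np.arctan2(R[1,1],R[0,1]))
    if yaw is not None:
        e=(yaw-a+90)%180-90   # world ccw rotation wanted; tool x down => spin negative of that
        out+=' jawyaw %.1f need spin %.3f'%(a,np.sign(R[2,0])*e/45)
    print('t %.1f'%s['clock'],np.round(p,1),out,'w %.1f'%s['width'],'F',np.round(s['force'],1))
E
python3 -c "
from h import *
s,p,R=tool();print(R.round(3));plan([480,-300,230],118);plan([421,240,150],118)"
```

```text
[[-0.     0.229 -0.973]
 [ 0.001 -0.973 -0.229]
 [-1.    -0.001  0.   ]]
t 0.1 [ 148.6 -632.3  230.6] shift [ 0.01  -2.477 -3.986] jawyaw -76.8 need spin -0.328 w 85.4 F [0.4 0.5 0. ]
t 0.1 [ 148.6 -632.3  230.6] shift [ 0.817 -7.867 -4.647] jawyaw -76.8 need spin -0.328 w 85.4 F [0.4 0.5 0. ]
```

```bash
python3 -m creep '[[[0,-0.3,-0.4],0,0],[[0,-0.6,-0.8],0,0],[[0,-0.6,-1.0],0,0]]'; python3 -m creep '[[[0,-0.3,-0.4],0,0],[[0,-0.6,-0.8],0,0],[[0,-0.7,-1.0],0,0]]';python3 -c "
from h import *
plan([480,-300,230],118)"
```

```text
clock: 0.45
eef_pos: [235.6, -545.8, 230.8]
tool_rot: [-1.991, 1.565, 1.386]
force: [1.0, -0.3, -0.9]
width: 85.8
clock: 0.75
eef_pos: [317.1, -455.6, 231.1]
tool_rot: [-2.114, 1.567, 1.264]
force: [-0.4, -0.1, 0.2]
width: 85.7
t 0.8 [ 317.1 -455.6  231.1] shift [ 0.018 -1.131 -1.948] jawyaw -76.5 need spin -0.321 w 85.7 F [-0.4 -0.1  0.2]
```

```bash
python3 -m creep '[[[0,-0.4,-0.4],0,0],[[0,-0.8,-0.8],0,0],[[0,-1.0,-1.0],0,0]]'; python3 -m creep '[[[0,-0.45,-0.2],0,0],[[0,-0.9,-0.4],-0.1,0],[[0,-1.0,-0.6],-0.2,0],[[0,-1.0,-0.6],-0.32,0]]';python3 -c "
from h import *
plan([440,-100,230],118);plan([421,240,150],118);print(tool()[0]['qpos'])"
```

```text
clock: 1.05
eef_pos: [389.4, -337.5, 231.2]
tool_rot: [-1.96, 1.57, 1.414]
force: [1.0, 0.3, -0.9]
width: 85.2
clock: 1.45
eef_pos: [426.6, -225.8, 231.6]
tool_rot: [3.032, 1.568, 0.383]
force: [-1.2, 0.5, 0.8]
width: 85.2
t 1.4 [ 426.6 -225.8  231.6] shift [ 0.017 -1.045 -0.714] jawyaw -61.7 need spin 0.006 w 85.2 F [-1.2  0.5  0.8]
t 1.4 [ 426.6 -225.8  231.6] shift [ 0.82  -4.13  -2.154] jawyaw -61.7 need spin 0.006 w 85.2 F [-1.2  0.5  0.8]
[ 0.47551789  0.39069538 -0.06231771  1.97062673  0.03132821  0.77955383
 -0.68203792]
```

```bash
python3 -m creep '[[[0,-0.4,-0.25],0,0],[[0,-0.8,-0.5],0,0],[[0,-1.0,-0.68],0,0]]'; python3 -m creep '[[[0,-0.4,-0.25],0,0],[[0,-0.8,-0.45],0,0],[[0,-1.0,-0.6],0,0]]'; python3 -m creep '[[[0,-0.4,-0.2],0,0],[[0,-0.8,-0.4],0,0],[[0,-1.0,-0.45],0,0]]'; python3 -m creep '[[[0.1,-0.4,-0.2],0,0],[[0.2,-0.8,-0.4],0,0],[[0.3,-0.9,-0.35],0,0]]';python3 -c "
from h import *
plan([421,240,150],118);print(tool()[0]['qpos'])"
```

```text
clock: 1.75
eef_pos: [437.4, -106.1, 231.3]
tool_rot: [-1.648, 1.569, 1.979]
force: [-0.1, 0.6, -0.3]
width: 85.4
clock: 2.05
eef_pos: [444.2, 10.8, 231.4]
tool_rot: [-1.953, 1.57, 1.675]
force: [-0.5, -0.7, 0.0]
width: 85.7
clock: 2.35
eef_pos: [438.7, 121.2, 231.5]
tool_rot: [-2.657, 1.568, 0.972]
force: [-0.7, -0.7, -0.3]
width: 85.4
clock: 2.65
eef_pos: [428.4, 219.3, 201.2]
tool_rot: [-2.588, 1.565, 1.042]
force: [-0.2, -0.5, -0.5]
width: 85.6
t 2.6 [428.4 219.3 201.2] shift [ 0.513 -0.215 -0.03 ] jawyaw -62.0 need spin 0.000 w 85.6 F [-0.2 -0.5 -0.5]
[-0.42760309  0.4333624  -0.14127599  2.01120626  0.08799079  0.69766039
 -1.70507837]
```

```bash
python3 -m creep '[[[0.2,-0.2,-0.03],0,0],[[0.2,-0.2,-0.03],0,0]]';python3 -c "
from h import *
plan([421,240,150],118);grab('wrist','w1.png')"
```

```text
clock: 2.85
eef_pos: [418.7, 233.7, 179.5]
tool_rot: [-0.307, 1.567, -2.961]
force: [-0.8, 0.1, 0.7]
width: 85.3
t 2.9 [418.7 233.7 179.5] shift [ 0.295 -0.044 -0.05 ] jawyaw -62.1 need spin -0.002 w 85.3 F [-0.8  0.1  0.7]
```

View pics/w1.png

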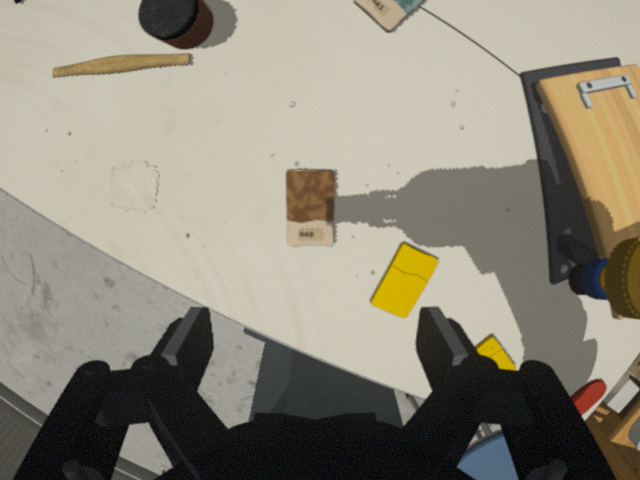

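```bash
cat > m.py <<'E'
from h import *
import sys
def tile(im,c,z,pts): 
    P=np.array([onz(c,u,v,z,True) for u,v in pts]);m=P.mean(0)
    L=[np.linalg.norm(P[i]-P[i-1]) for i in range(4)]
    return m,L,P
im=cv2.imread('pics/w1.png')
c=cams.get_calibration('wrist')
hsv=cv2.cvtColor(im,cv2.COLOR_BGR2HSV)
roi=np.zeros(im.shape[:2],np.uint8);roi[150:262,270:350]=1
g=hsv[...,1].astype(int)
m=((hsv[...,1]>45)&(roi>0)).astype(np.uint8)
print(hsv[240,325],hsv[200,260],hsv[200,345],hsv[200,310])
m=cv2.morphologyEx(m,cv2.MORPH_OPEN,np.ones((3,3)))
m[:,338:]=0
ct=max(cv2.findContours(m,0,2)[0],key=cv2.contourArea);r=cv2.minAreaRect(ct);print(r)
print(tile(im,c,9,cv2.boxPoints(r)))
E
python3 m.py; python3 -c "
import cv2;im=cv2.imread('pics/w1.png');cv2.imwrite('pics/w1c.png',cv2.resize(im[150:265,260:360],None,fx=5,fy=5,interpolation=2))"
```

```text
[ 20  61 193] [ 25  33 203] [ 25  27 122] [ 14 137 125]
((310.0, 207.0), (76.0, 48.0), 90.0)
(array([424.14563996, 238.69409274,   9.        ]), [np.float64(67.921380415492), np.float64(40.58896954664916), np.float64(67.83870933248568), np.float64(42.831089260724845)], array([[444.8097465 , 272.37233764,   9.        ],
       [463.64951236, 236.42059677,   9.        ],
       [404.03686514, 204.04123954,   9.        ],
       [384.08643582, 241.94219702,   9.        ]]))
```

View pics/w1c.png

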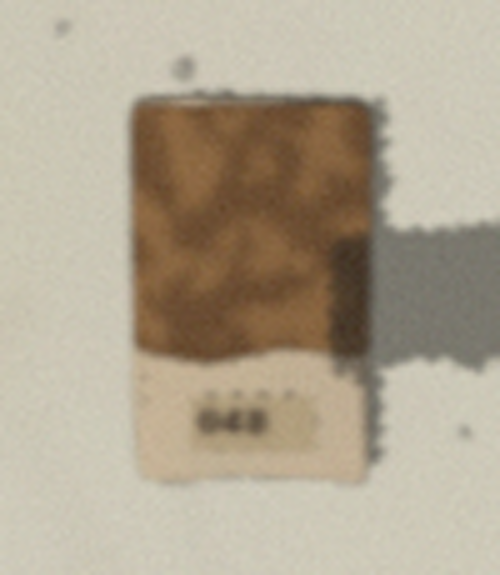

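```bash
python3 -c "
from h import *
plan([424,238.7,60],117.6)"; 
```

```text
t 2.9 [420.  232.3 180.5] shift [ 1.205 -0.037 -0.068] jawyaw -62.2 need spin 0.004 w 85.8 F [ 0.8 -0.8  1.3]
```

```bash
python3 -m creep '[[[0.4,-0.04,-0.06],0,0.2],[[0.8,-0.04,-0.06],0,0.2],[[1.0,-0.04,-0.06],0,0.2],[[1.0,-0.04,-0.06],0,0.2]]';python3 -c "
from h import *
plan([424,238.7,4],117.6);grab('wrist','w2.png')"
```

```text
clock: 3.3
eef_pos: [423.7, 236.1, 79.7]
tool_rot: [0.296, 1.566, -2.365]
force: [-0.4, 0.1, 0.3]
width: 68.5
t 3.3 [423.7 236.1  79.7] shift [ 0.757 -0.023 -0.018] jawyaw -62.5 need spin -0.002 w 68.5 F [-0.4  0.1  0.3]
```

View pics/w2.png

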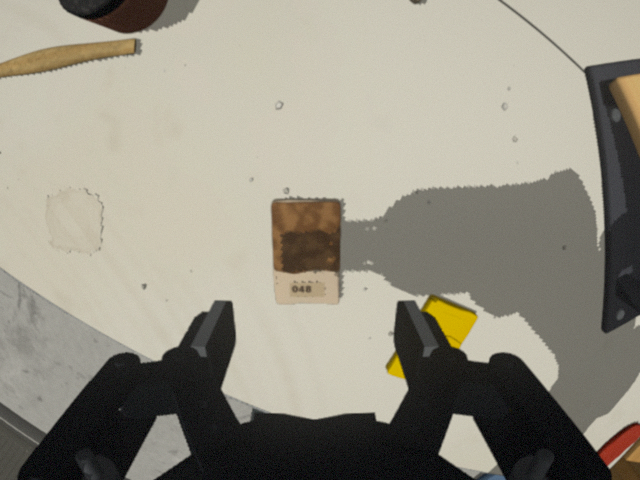

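```bash
python3 -c "
from h import *
c=cams.get_calibration('wrist');P=[onz(c,u,v,9,True) for u,v in [(272,199),(341,199),(340,303),(275,304)]]
P=np.array(P);print(P,P.mean(0));plan(list(P.mean(0)[:2])+[4])
s,p,R=tool();print(proj(c,p,True),proj(c,p-19*R[:,0],True))"
```

```text
[[444.67395395 275.14969486   9.        ]
 [463.36733612 239.08755708   9.        ]
 [403.18196437 206.66566864   9.        ]
 [382.92548084 243.76842214   9.        ]] [423.53718382 241.16783568   9.        ]
t 3.4 [424.6 236.9  81.1] shift [ 0.771 -0.044 -0.011] w 68.4 F [-0.1  0.1  0.3]
[313.7770498  313.42426234] [313.66119691 337.04977668]
```

```bash
python3 -m creep '[[[0.4,-0.03,-0.01],0,0.25],[[0.7,-0.03,-0.01],0,0.25],[[0.75,-0.03,-0.01],0,0.25],[[0.75,-0.03,-0.01],0,0.25]]';python3 -c "
from h import *
plan([424,240,4],117.6);grab('wrist','w3.png')"
```

```text
clock: 3.75
eef_pos: [424.4, 241.1, 7.2]
tool_rot: [2.691, 1.57, 0.031]
force: [0.0, 0.1, 0.5]
width: 64.0
t 3.8 [424.4 241.1   7.2] shift [0.032 0.008 0.009] jawyaw -62.4 need spin -0.000 w 64.0 F [0.  0.1 0.5]
```

View pics/w3.png

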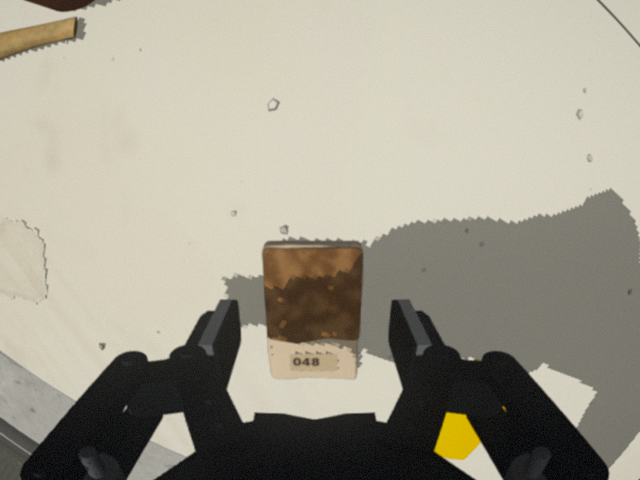

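```bash
python3 -m creep '[[[0.04,0,0],0,0.25],[[0.04,0,0],0,0.5],[[0.04,0,0],0,1],[[0.04,0,0],0,1],[[0.04,0,0],0,1],[[0.04,0,0],0,1],[[0.04,0,0],0,1]]';python3 -c "
from h import *
plan([424,240,4],117.6);grab('wrist','w4.png')"
```

```text
clock: 4.5
eef_pos: [424.7, 241.7, 4.4]
tool_rot: [3.048, 1.568, 0.389]
force: [-1.5, -1.9, 10.5]
width: 39.7
t 4.5 [424.7 241.7   4.4] shift [0.004 0.012 0.014] jawyaw -62.4 need spin 0.000 w 39.7 F [-1.5 -1.9 10.5]
```

View pics/w4.png

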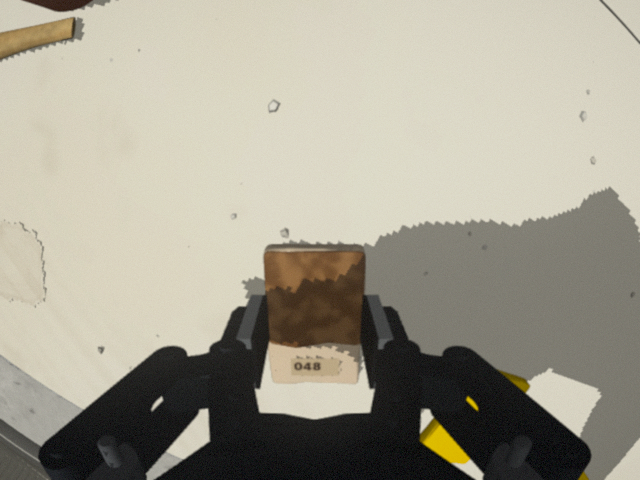

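```bash
python3 -m creep '[[[-0.1,0,0],0,1],[[-0.5,0,0],0,1],[[-1.0,0,0],0,1],[[-1.0,0,0],0,1]]';python3 -c "
from h import *
plan([640,160,170],135.5)"
```

```text
clock: 4.95
eef_pos: [426.8, 243.6, 108.5]
tool_rot: [-3.045, 1.559, 0.579]
force: [1.2, 0.1, -0.5]
width: 39.2
t 5.0 [426.8 243.6 108.5] shift [-0.6    1.728 -1.509] jawyaw -62.4 need spin -0.398 w 39.2 F [ 1.2  0.1 -0.5]
```

```bash
python3 -m creep '[[[-0.2,0.25,-0.35],0,1],[[-0.4,0.5,-0.7],0,1],[[-0.6,0.85,-1.0],-0.1,1],[[-0.6,1.0,-1.0],-0.25,1],[[-0.6,1.0,-1.0],-0.4,1]]';python3 -c "
from h import *
plan([640,160,170],135.5);plan([640,48,170],135.5)"
```

```text
clock: 5.45
eef_pos: [561.0, 195.5, 163.5]
tool_rot: [1.84, 1.568, -0.506]
force: [-1.4, -0.6, -1.4]
width: 39.5
t 5.5 [561.  195.5 163.5] shift [-0.062  0.812 -0.299] jawyaw -44.4 need spin 0.002 w 39.5 F [-1.4 -0.6 -1.4]
t 5.5 [561.  195.5 163.5] shift [-0.061  1.596  0.501] jawyaw -44.4 need spin 0.002 w 39.5 F [-1.4 -0.6 -1.4]
```

```bash
python3 -m creep '[[[-0.05,0.4,-0.2],0,1],[[-0.05,0.8,-0.2],0,1],[[-0.05,0.8,-0.2],0,1]]';python3 -m creep '[[[0,0.4,0.3],0,1],[[0,0.8,0.55],0,1],[[0,0.8,0.55],0,1]]';python3 -c "
from h import *
plan([640,48,170],135.5);grab('wrist','w5.png');grab('scene','s5.png')"
```

```text
clock: 5.75
eef_pos: [634.0, 150.3, 167.7]
tool_rot: [1.517, 1.565, -0.837]
force: [-1.2, -0.4, -1.4]
width: 39.2
clock: 6.05
eef_pos: [649.3, 50.9, 167.2]
tool_rot: [0.777, 1.563, -1.58]
force: [-0.0, -0.8, -0.7]
width: 39.4
t 6.0 [649.3  50.9 167.2] shift [-0.027 -0.045  0.087] jawyaw -45.0 need spin -0.012 w 39.4 F [-0.  -0.8 -0.7]
```

View pics/w5.png

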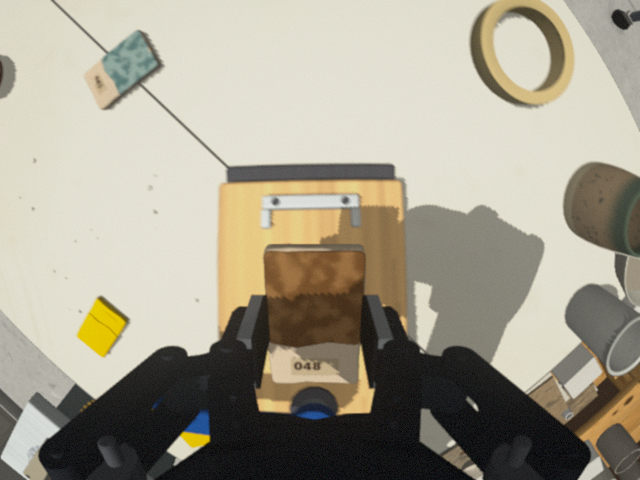

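View pics/s5.png

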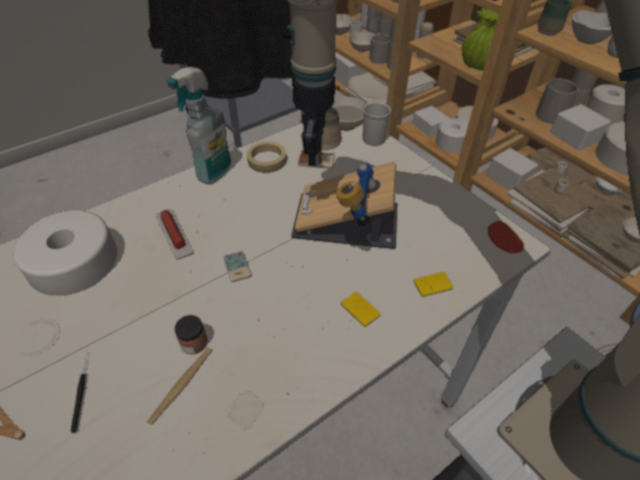

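```bash
python3 -c "
from h import *
c=cams.get_calibration('wrist')
a=onz(c,219,184,34.6,True);b=onz(c,404,180,34.6,True);print('bed low',a,b,np.linalg.norm(a-b),np.degrees(np.arctan2(*(b-a)[1::-1])))
al=np.radians(25)
u=np.array([-.7,-.713]);zr=60-36.5*np.sin(al)+8*np.cos(al)
m=(a+b)/2;print('nest from bed',m[:2]+u*60*np.cos(al))
# rim inner edge (208 row) ends
e=onz(c,271,209,zr,True);f=onz(c,352,208,zr,True);print('ledge inner',e,f,np.linalg.norm(e-f),np.degrees(np.arctan2(*(f-e)[1::-1])))
m=(e+f)/2;print('nest from ledge',m[:2]+u*(36.5*np.cos(al)+8*np.sin(al)))
plan([0,0,0])
" ; python3 -c "
import cv2;im=cv2.imread('pics/w5.png');cv2.imwrite('pics/w5c.png',cv2.resize(im[155:290,205:420],None,fx=3.7,fy=3.7,interpolation=2))"
```

```text
bed low [621.05283074 135.96545596  34.6       ] [723.37133587  39.16800707  34.6       ] 140.85035535484803 -43.41171848818866
nest from bed [634.14715625  48.79488439]
ledge inner [639.54722276  95.18653429  51.82489574] [681.20682488  55.07416783  51.82489574] 57.831863120404705 -43.91601611119557
nest from ledge [634.8541976   49.13352949]
t 6.2 [648.   60.  167.6] shift [ 1.68  -4.193  4.975] w 39.4 F [ 0.1  1.3 -0. ]
```

View pics/w5c.png

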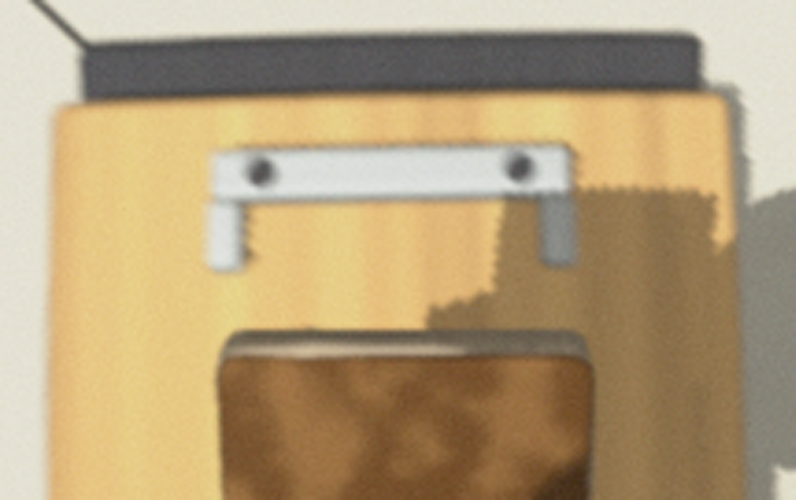

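```bash
python3 -m creep '[[[0,0,0],0,1],[[0,0,0],0,1]]'; python3 -c "
from h import *
plan([640,48,170],135.5);im,c=grab('wrist','w6.png');plan([640,48,170],135.5);
cv2.imwrite('pics/w6c.png',cv2.resize(im[155:290,205:420],None,fx=3.7,fy=3.7,interpolation=2))"
```

```text
clock: 6.35
eef_pos: [647.8, 64.3, 167.7]
tool_rot: [-2.245, 1.57, 1.695]
force: [0.0, -0.9, -0.9]
width: 39.2
t 6.3 [647.8  64.3 167.7] shift [-0.023  0.058  0.171] jawyaw -44.2 need spin 0.006 w 39.2 F [ 0.  -0.9 -0.9]
t 6.4 [647.9  64.2 167.6] shift [-0.024  0.056  0.171] jawyaw -44.2 need spin 0.006 w 39.4 F [ 0.6  0.  -1.1]
```

View pics/w6c.png

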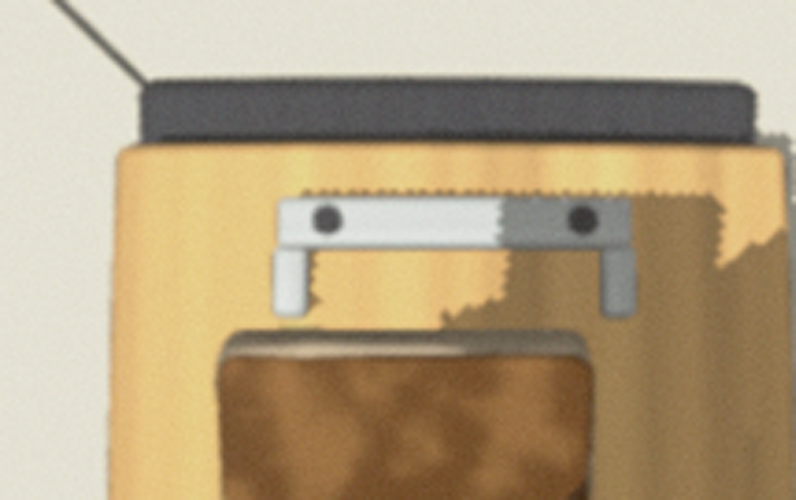

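```bash
python3 -c "
from h import *
c=cams.get_calibration('wrist')
a=onz(c,236.1,194.5,34.6,True);b=onz(c,417.4,195.5,34.6,True);print('bed low',a,b,np.linalg.norm(a-b),np.degrees(np.arctan2(*(b-a)[1::-1])))
al=np.radians(25)
u=np.array([-.7,-.713]);zr=60-36.5*np.sin(al)+8*np.cos(al)
m=(a+b)/2;print('nest from bed',m[:2]+u*60*np.cos(al))
e=onz(c,287.4,222.3,zr,True);f=onz(c,367.7,222.3,zr,True);print('ledge inner',e,f,np.linalg.norm(e-f),np.degrees(np.arctan2(*(f-e)[1::-1])))
m=(e+f)/2;print('nest from ledge',m[:2]+u*(36.5*np.cos(al)+8*np.sin(al)))
" 
```

```text
bed low [623.98625139 124.98252574  34.6       ] [723.39307483  27.61154718  34.6       ] 139.15036474790568 -44.40724433120323
nest from bed [635.62473605  37.52518933]
ledge inner [640.65704447  84.3082834   51.82489574] [682.24535054  43.90667663  51.82489574] 57.98169565176045 -44.17077465046863
nest from ledge [635.92837128  38.11065845]
```

```bash
python3 -c "
from h import *
plan([631.7,34.6,92],135.7)"
```

```text
t 6.4 [647.9  64.2 167.6] shift [0.756 0.091 0.325] jawyaw -44.2 need spin 0.002 w 39.4 F [ 0.6  0.  -1.1]
```

```bash
python3 -m creep '[[[0.2,0.09,0.32],0,1],[[0.5,0.09,0.32],0,1],[[0.75,0.09,0.32],0,1],[[0.75,0.09,0.32],0,1],[[0.75,0.09,0.32],0,1],[[0.75,0.09,0.32],0,1]]'; python3 -c "
from h import *
im,c=grab('wrist','w7.png');plan([631.7,34.6,82],135.7)"
```

```text
clock: 7.0
eef_pos: [633.6, 34.1, 93.9]
tool_rot: [2.588, 1.568, 0.244]
force: [0.4, 0.4, 0.2]
width: 39.5
t 7.0 [633.6  33.9  94. ] shift [ 0.12  -0.019  0.009] jawyaw -44.3 need spin -0.001 w 39.8 F [-0.1 -0.7 -1.6]
```

View pics/w7.png

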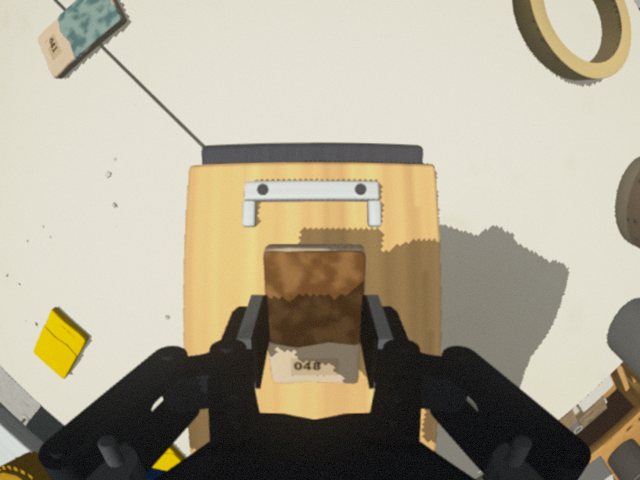

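```bash
python3 -m creep '[[[0.08,0,0],0,1],[[0.14,0,0],0,1],[[0.14,0,0],0,1],[[0.14,0,0],0,1]]'; python3 -m creep '[[[0.03,0,0],0,1],[[0.06,0,0],0,1],[[0.06,0,0],0,1]]'
```

```text
clock: 7.45
eef_pos: [634.7, 34.1, 80.0]
tool_rot: [2.58, 1.566, 0.235]
force: [0.5, 1.5, 8.0]
width: 39.5
clock: 7.75
eef_pos: [635.8, 35.0, 74.4]
tool_rot: [2.665, 1.563, 0.32]
force: [2.9, 2.6, 9.2]
width: 39.3
```

```bash
python3 -m creep '[[[0.03,0,0],0,1],[[0.05,0,0],0,1],[[0.05,0,0],0,1]]'; python3 -c "
from h import *
im,c=grab('wrist','w8.png');plan([631.7,34.6,82],135.7);im,c=grab('scene','s8.png');cv2.imwrite('pics/s8c.png',cv2.convertScaleAbs(cv2.resize(im[110:250,270:420],None,fx=5,fy=4.2,interpolation=2),alpha=1.8))"
```

```text
clock: 8.05
eef_pos: [636.1, 35.3, 69.7]
tool_rot: [2.682, 1.562, 0.338]
force: [2.7, 2.7, 9.6]
width: 39.4
t 8.1 [636.1  35.3  69.8] shift [-0.123 -0.027  0.035] jawyaw -44.3 need spin -0.000 w 39.1 F [3.4 3.2 9.2]
```

View pics/w8.png

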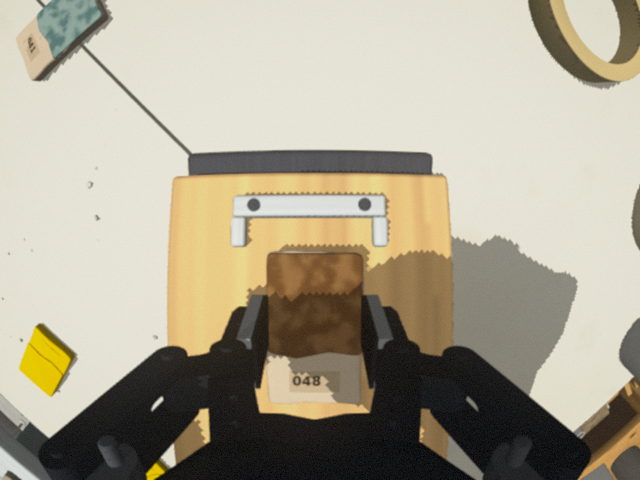

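View pics/s8c.png

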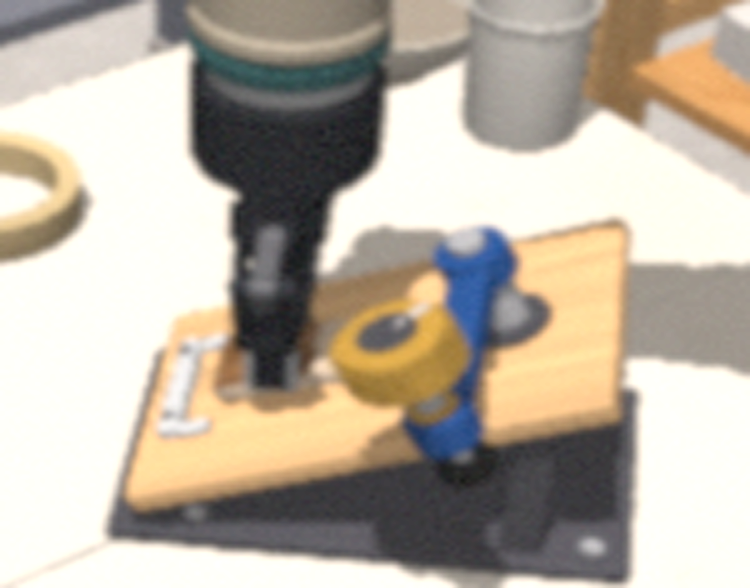

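```bash
python3 -m creep '[[[0.02,0,0],0,1],[[0.03,0,0],0,1],[[0.03,0,0],0,1]]';python3 -m creep '[[[0.02,0,0],0,1],[[0.02,0,0],0,1]]'; python3 -c "
from h import *
im,c=grab('wrist','w9.png');
cv2.imwrite('pics/w9c.png',cv2.resize(im[155:400,190:440],None,fx=2.4,fy=2.4,interpolation=2))"
```

```text
clock: 8.45
eef_pos: [636.1, 35.5, 66.8]
tool_rot: [2.708, 1.562, 0.363]
force: [3.3, 3.6, 9.9]
width: 39.5
clock: 8.65
eef_pos: [636.4, 35.6, 66.2]
tool_rot: [2.667, 1.562, 0.322]
force: [0.8, 2.5, 18.8]
width: 39.4
```

View pics/w9c.png

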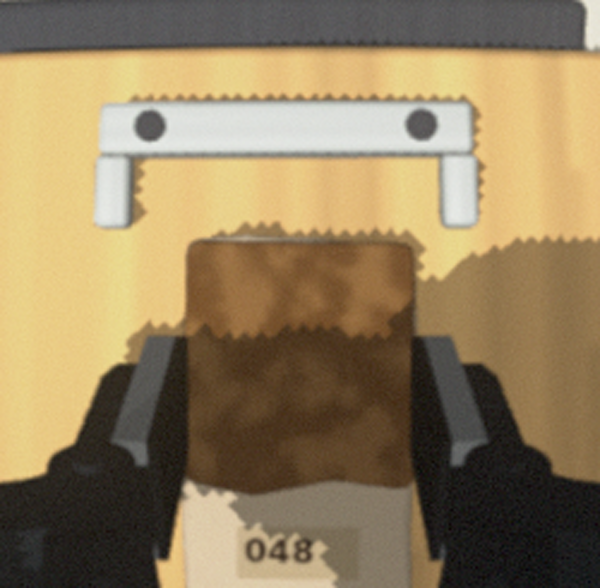

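```bash
cat >> h.py <<'E'
N=np.array([635.5,38.5,60.]);al=np.radians(25)
ux=np.array([-.698*np.cos(al),-.716*np.cos(al),np.sin(al)]);vy=np.array([.716,-.698,0]);nz=np.cross(ux,vy)
def onface(c,u,v,h,fish=True):
    o,d=ray(c,u,v,fish); t=((N+h*nz-o)@nz)/(d@nz); X=o+t*d-N; return np.round([X@ux,X@vy,X@nz],1)
def tonest(X): X=np.array(X)-N; return np.round([X@ux,X@vy,X@nz],1)
def fromnest(p): return N+p[0]*ux+p[1]*vy+p[2]*nz
E
python3 -c "
from h import *
c=cams.get_calibration('wrist')
def q(x,y):return 190+x/2.4,155+y/2.4
for h in(9,13):print([onface(c,*q(*p),h) for p in [(188,242),(412,242)]])
print(onface(c,*q(132,157),8),onface(c,*q(442,157),8),tonest(tool()[1]))"
```

```text
[array([-20.9, -16.7,   9. ]), array([-20.7,  23.5,   9. ])]
[array([-20.5, -16.2,  13. ]), array([-20.4,  22.9,  13. ])]
[-36.6 -27.4   8. ] [-36.4  29.5   8. ] [4.  2.7 5. ]
```

```bash
python3 -m creep '[[[-0.02,0,0],0,1],[[0,-0.01,-0.04],0,1],[[0.02,-0.025,-0.09],0,1],[[0.02,-0.025,-0.09],0,1],[[0.02,-0.025,-0.09],0,1]]'; python3 -c "
from h import *
im,c=grab('wrist','w10.png');
print(tonest(tool()[1]))
cv2.imwrite('pics/w10c.png',cv2.resize(im[155:400,190:440],None,fx=2.4,fy=2.4,interpolation=2))"
```

```text
clock: 9.2
eef_pos: [640.2, 43.0, 62.7]
tool_rot: [2.644, 1.563, 0.299]
force: [2.5, 2.7, 9.7]
width: 39.4
[-4.7  0.3  5.2]
```

View pics/w10c.png

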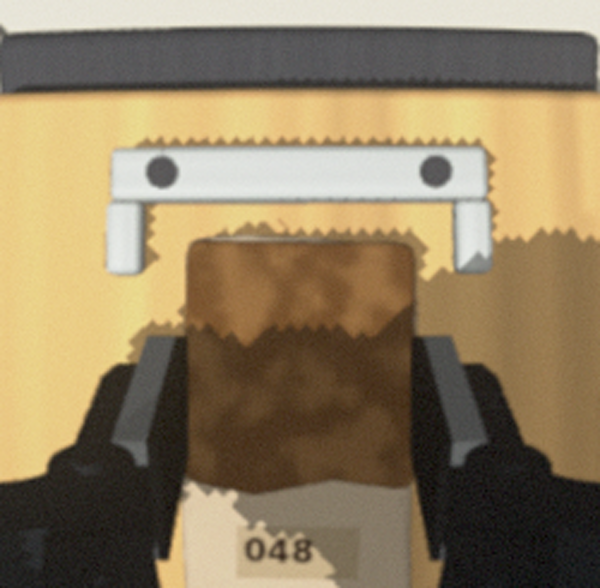

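```bash
python3 -m creep '[[[-0.01,0,0],0,0.4],[[-0.01,0,0],0,0.3],[[-0.01,0,0],0,0.25],[[-0.02,0,0],0,0.2],[[-0.3,0,0],0,0.2],[[-0.6,0,0],0,0.2],[[-0.6,0,0.2],0,0.2],[[-0.6,0,0.2],0,0.3],[[-0.6,0,0.2],0,0.3]]'; python3 -c "
from h import *
im,c=grab('wrist','w11.png');
print(tonest(tool()[1]))"
```

```text
clock: 10.15
eef_pos: [622.6, 26.5, 119.9]
tool_rot: [-0.582, 1.57, -2.929]
force: [1.0, 0.3, -0.1]
width: 59.4
[40.6 -1.2 46.9]
```

View pics/w11.png

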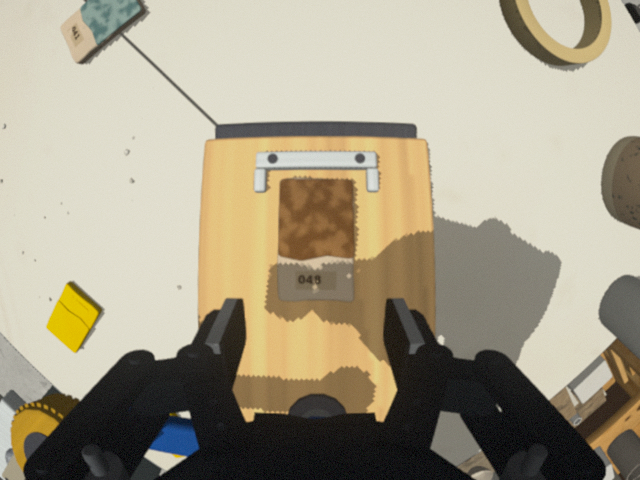

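```bash
python3 -c "
from h import *
c=cams.get_calibration('wrist')
print([onface(c,*p,9) for p in [(280,178),(355,178),(354,301),(277,300)]],[onface(c,*p,8) for p in [(267,167),(367,167)]])
t=fromnest([8,0.5,6]);plan(t,135.7)"
```

```text
[array([-31.3, -20.1,   9. ]), array([-31.2,  22. ,   9. ]), array([37. , 20.4,  9. ]), array([ 36.3, -21. ,   9. ])] [array([-38.3, -27.8,   8. ]), array([-38.2,  29.2,   8. ])]
t 10.2 [622.8  27.2 119.7] shift [ 0.509  0.017 -0.122] jawyaw -44.4 need spin -0.002 w 59.9 F [ 0.4 -1.1 -0. ]
```

```bash
python3 -m creep '[[[0,0.015,-0.12],0,0.3],[[0.25,0.015,-0.12],0,0.3],[[0.45,0.015,-0.12],0,0.3],[[0.5,0.015,-0.12],0,0.3],[[0.5,0.015,-0.12],0,0.3],[[0.5,0.015,-0.12],0,0.5],[[0.5,0.015,-0.12],0,0.8],[[0.5,0.015,-0.12],0,1],[[0.5,0.015,-0.12],0,1]]'; python3 -c "
from h import *
print(tonest(tool()[1]))"
```

```text
clock: 11.1
eef_pos: [633.6, 35.1, 71.8]
tool_rot: [2.637, 1.568, 0.292]
force: [-0.1, 1.8, 6.4]
width: 36.5
[8.3 1.  9.1]
```

```bash
python3 -c "
from h import *
im,c=grab('wrist','w12.png');
print(tonest(tool()[1]),tool()[0]['width'],tool()[0]['force'])
cv2.imwrite('pics/w12c.png',cv2.resize(im[155:400,190:440],None,fx=2.4,fy=2.4,interpolation=2))"
```

```text
[8.3 1.  9.1] 36.484118546626284 [0.2187819  0.41395447 6.07306523]
```

View pics/w12c.png

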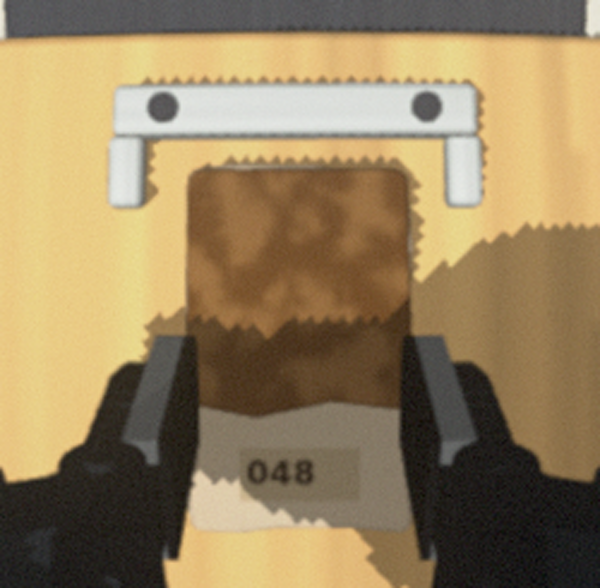

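```bash
python3 -m creep '[[[0.01,0,-0.02],0,1],[[0.02,0,-0.04],0,1],[[0.03,0,-0.06],0,1],[[0.03,0,-0.06],0,1]]'; python3 -c "
from h import *
im,c=grab('wrist','w13.png');
print(tonest(tool()[1]),tool()[0]['width'],tool()[0]['force'])
cv2.imwrite('pics/w13c.png',cv2.resize(im[155:400,190:440],None,fx=2.4,fy=2.4,interpolation=2))"
```

```text
clock: 11.55
eef_pos: [637.8, 38.4, 69.2]
tool_rot: [2.108, 1.568, -0.238]
force: [-1.4, -0.5, 10.6]
width: 36.6
[2.5 1.7 9. ] 36.09438801774831 [-1.46144849 -0.10811262  9.6128702 ]
```

View pics/w13c.png

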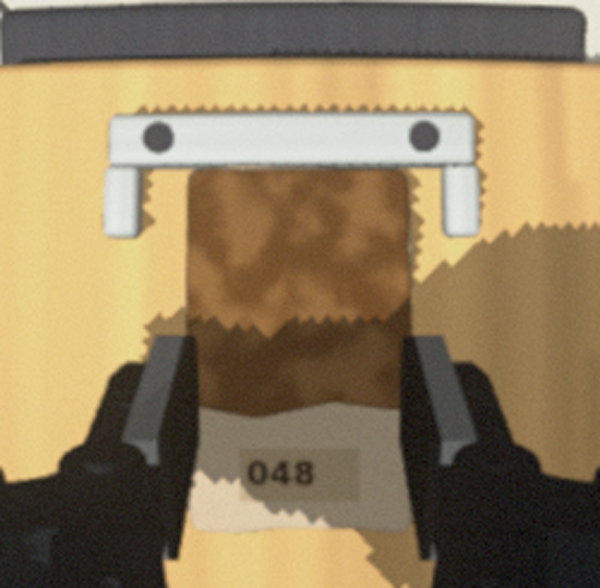

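```bash
python3 -m creep '[[[0.01,0,-0.02],0,1],[[0.01,0,-0.02],0,1],[[0,0,-0.02],0,0.5],[[0,0,-0.02],0,0.3],[[-0.05,0,-0.02],0,0.2],[[-0.5,0,0.0],0,0.2],[[-0.9,0,0.0],0,0.2],[[-1,0,0.0],0,0.2],[[-1,0,0.0],0,0.2]]'; python3 -c "
from h import *
im,c=grab('wrist','w14.png');
print(tonest(tool()[1]),tool()[0]['width'],tool()[0]['force']);grab('scene','s14.png')"
```

```text
clock: 12.5
eef_pos: [637.9, 39.1, 169.4]
tool_rot: [2.462, 1.567, 0.116]
force: [-0.3, 0.8, 0.6]
width: 68.7
[44.6  0.7 97.9] 68.23404218726633 [-0.09882167 -0.86489215 -0.26619893]
```

View pics/w14.png

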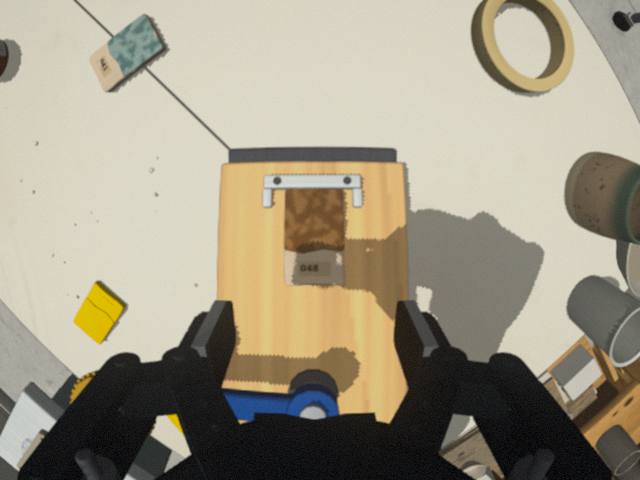

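```bash
python3 -c "
from h import *
k=tonest([519.9,77.1,191.2]);print(k,tonest([582.8,-15.7,156.7]),np.arctan2(-k[1],110-k[0]))
for th in [1.5,1.4,1.3,1.2,1.1,0.8,0.5,.2,0]: print(th,fromnest([110-110*np.cos(th),-110*np.sin(th),84]).round(1))
s,p,R=tool();print(R.round(3),s['qpos'].round(2))
"
```

```text
[ 103.5 -109.7   96.5] [1.094e+02 1.000e-01 5.570e+01] 1.511613016662658
1.5 [517.1  74.2 179.3]
1.4 [524.9  80.3 174.7]
1.3 [533.4  85.6 170.2]
1.2 [542.5  90.  165.8]
1.1 [552.1  93.3 161.5]
0.8 [582.7  97.3 150.2]
0.5 [614.   92.  141.8]
0.2 [643.2  77.7 137. ]
0 [660.3  63.9 136.1]
[[-0.002  0.715 -0.699]
 [-0.    -0.699 -0.715]
 [-1.    -0.001  0.002]] [ 0.09  0.7  -0.33  1.61  0.28  0.88 -1.12]
```

```bash
python3 -m creep '[[[-0.4,0,0],-0.1,0.2],[[-0.8,0,0],-0.3,0.2],[[-1,0,0],-0.45,0.2],[[-1,0,0],-0.65,0.2],[[-1,0,0],-0.8,0.2],[[-1,0,0],-0.95,0.2]]'; python3 -c "
from h import *
t=fromnest([110-110*np.cos(1.51),-110*np.sin(1.51),84]);print(t)
plan(t+[0,0,70],45.7)"
```

```text
clock: 13.2
eef_pos: [635.6, 38.5, 265.1]
tool_rot: [-1.47, 1.567, -3.064]
force: [0.6, 0.1, -0.6]
width: 68.2
[516.30613976  73.51231589 179.78264532]
t 13.2 [635.6  38.5 265.1] shift [ 0.158 -1.2   -0.323] jawyaw -1.3 need spin -1.045 w 68.2 F [ 0.6  0.1 -0.6]
```

```bash
python3 -m creep '[[[0,-0.4,-0.1],-0.15,0.2],[[0,-0.8,-0.2],-0.3,0.2],[[0,-1,-0.3],-0.5,0.2],[[0,-1,-0.3],-0.65,0.2],[[0,-1,-0.3],-0.8,0.2],[[0,-1,-0.3],-1,0.2],[[0,-1,-0.3],-1,0.2]]'; python3 -c "
from h import *
t=fromnest([110-110*np.cos(1.51),-110*np.sin(1.51),84]);print(t)
plan(t+[0,0,70],45.7)"
```

```text
clock: 13.9
eef_pos: [536.5, 71.2, 265.4]
tool_rot: [-2.465, 1.567, 3.005]
force: [0.5, 0.1, -0.0]
width: 68.2
[516.30613976  73.51231589 179.78264532]
t 13.9 [536.5  71.2 265.4] shift [ 0.157 -0.131 -0.155] jawyaw 43.4 need spin -0.050 w 68.2 F [ 0.5  0.1 -0. ]
```

```bash
python3 -m creep '[[[0.2,-0.13,-0.15],-0.05,0.2],[[0.2,-0.13,-0.15],-0.05,0.2],[[0.2,-0.13,-0.15],-0.05,0.2]]'; python3 -c "
from h import *
im,c=grab('wrist','w15.png')
t=fromnest([110-110*np.cos(1.51),-110*np.sin(1.51),84]);print(t)
plan(t+[0,0,-10],45.7)
print(proj(c,t+12*nz,True),proj(c,t,True))"
```

```text
clock: 14.2
eef_pos: [517.6, 73.3, 246.8]
tool_rot: [-2.221, 1.569, -2.997]
force: [0.6, -0.2, 0.5]
width: 68.1
[516.30613976  73.51231589 179.78264532]
t 14.2 [518.5  73.5 247.3] shift [ 0.776 -0.016 -0.015] jawyaw 45.5 need spin -0.005 w 68.2 F [ 0.5 -0.8 -0.2]
[321.41597795 262.66784896] [312.65083244 256.09780549]
```

View pics/w15.png

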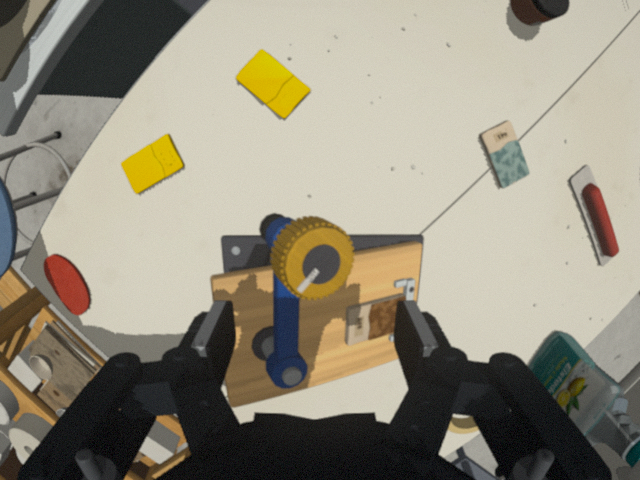

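```bash
python3 -m creep '[[[0.3,-0.015,-0.015],0,0.2],[[0.55,-0.015,-0.015],0,0.2],[[0.7,-0.015,-0.015],0,0.2],[[0.77,-0.015,-0.015],0,0.2],[[0.77,-0.015,-0.015],0,0.2]]'; python3 -c "
from h import *
im,c=grab('wrist','w16.png')
t=fromnest([110-110*np.cos(1.51),-110*np.sin(1.51),84]);
plan(t+[0,0,-10],45.7)"
```

```text
clock: 14.75
eef_pos: [516.1, 73.6, 170.0]
tool_rot: [-2.688, 1.57, 2.82]
force: [0.1, -0.7, -1.3]
width: 68.1
t 14.8 [516.4  73.8 170.7] shift [ 0.009 -0.003  0.002] jawyaw 45.6 need spin -0.003 w 68.2 F [ 0.2  0.  -0.3]
```

View pics/w16.png

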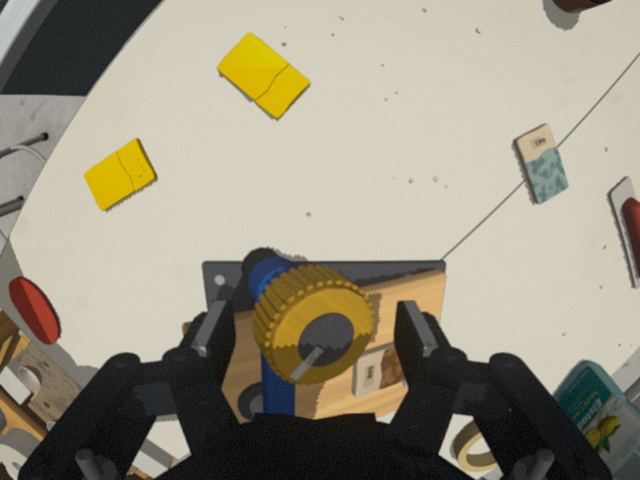

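```bash
cat >> h.py <<'E'
def C(th,dz=-10): return fromnest([110-110*np.cos(th),-110*np.sin(th),84])+[0,0,dz]
def seg(ths,dz=-10):
    s,p,R=tool(); a=np.degrees(np.arctan2(R[1,1],R[0,1])); print(np.round(p,1),round(a,1),s['width'].round(1),s['force'].round(1),s['qpos'].round(2)[[6]])
    for t in ths: print(t,np.round(R.T@(C(t,dz)-p)/100,3), round(-((-44.3+np.degrees(t)-a+90)%180-90)/45,3))
E
python3 -c "
from h import *
seg([1.4,1.3,1.2,1.1,1.0])"
```

```text
Traceback (most recent call last):
  File "h.py", line 43, in seg
    s,p,R=tool(); a=np.degrees(np.arctan2(R[1,1],R[0,1])); print(np.round(p,1),round(a,1),s['width'].round(1),s['force'].round(1),s['qpos'].round(2)[[6]])
                                                                                          ^^^^^^^^^^^^^^^^
AttributeError: 'float' object has no attribute 'round'
```

```bash
sed -i "s/s\['width'\].round(1)/round(s['width'],1)/" h.py; python3 -c "
from h import *
seg([1.4,1.3,1.2,1.1,1.0])"
```

```text
[516.4  73.8 170.7] 45.6 68.2 [ 0.2  0.  -0.3] [0.03]
1.4 [0.06  0.106 0.015] 0.215
1.3 [0.106 0.204 0.039] 0.342
1.2 [0.15  0.298 0.073] 0.469
1.1 [0.192 0.389 0.118] 0.597
1.0 [0.233 0.476 0.173] 0.724
```

```bash
python3 -m creep '[[[0,0,0],0,0.3],[[0.03,0.05,0.01],0.1,0.3],[[0.06,0.1,0.015],0.2,0.3],[[0.08,0.15,0.025],0.28,0.3],[[0.105,0.2,0.04],0.34,0.3],[[0.13,0.25,0.055],0.4,0.3],[[0.15,0.3,0.075],0.47,0.3],[[0.17,0.345,0.095],0.53,0.3],[[0.19,0.39,0.12],0.6,0.3],[[0.19,0.39,0.12],0.6,0.3]]'; python3 -c "
from h import *
im,c=grab('wrist','w17.png')
seg([1.0,.9,.8,.7,.6,.5,.4])"
```

```text
clock: 15.8
eef_pos: [552.2, 93.2, 151.9]
tool_rot: [1.345, 1.569, 0.099]
force: [-1.0, -0.0, 0.1]
width: 60.0
[552.   93.3 152. ] 18.7 60.2 [-0.5  0.6 -0.2] [-0.37]
1.0 [0.046 0.102 0.009] 0.126
0.9 [0.083 0.204 0.029] 0.253
0.8 [0.119 0.303 0.059] 0.381
0.7 [0.15 0.4  0.1 ] 0.508
0.6 [0.179 0.494 0.151] 0.635
0.5 [0.203 0.583 0.21 ] 0.763
0.4 [0.223 0.666 0.279] 0.89
```

View pics/w17.png

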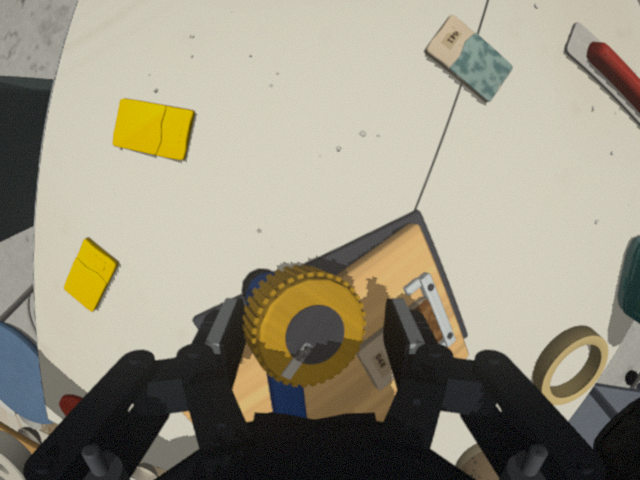

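```bash
python3 -m creep '[[[0.02,0.05,0.005],0.06,0.3],[[0.045,0.1,0.01],0.13,0.3],[[0.065,0.15,0.02],0.19,0.3],[[0.08,0.2,0.03],0.25,0.3],[[0.1,0.25,0.045],0.32,0.3],[[0.12,0.3,0.06],0.38,0.3],[[0.135,0.35,0.08],0.44,0.3],[[0.15,0.4,0.1],0.51,0.3],[[0.165,0.45,0.125],0.57,0.3],[[0.18,0.495,0.15],0.635,0.3],[[0.19,0.54,0.18],0.7,0.3],[[0.2,0.58,0.21],0.76,0.3],[[0.215,0.625,0.245],0.825,0.3],[[0.22,0.665,0.28],0.89,0.3],[[0.22,0.665,0.28],0.89,0.3]]'; python3 -c "
from h import *
im,c=grab('wrist','w18.png')
seg([.3,.2,.1,0,-.05,-.1])"
```

```text
clock: 17.35
eef_pos: [623.4, 87.8, 129.5]
tool_rot: [-2.548, 1.57, 1.791]
force: [-0.2, -0.2, -1.4]
width: 59.8
[623.4  88.  129.7] -21.3 59.6 [-0.8 -0.   0.2] [-0.86]
0.3 [0.015 0.114 0.004] 0.129
0.2 [0.026 0.222 0.023] 0.256
0.1 [0.033 0.328 0.052] 0.383
0 [0.036 0.431 0.09 ] 0.51
-0.05 [0.035 0.481 0.113] 0.574
-0.1 [0.033 0.53  0.137] 0.638
```

View pics/w18.png

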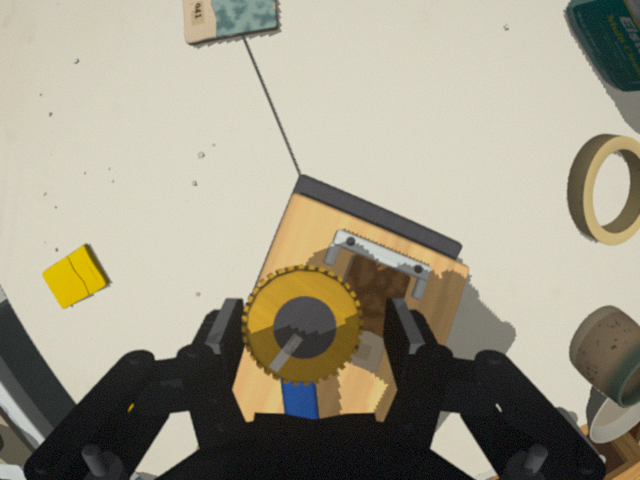

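```bash
python3 -m creep '[[[0.01,0.06,0.002],0.06,0.3],[[0.015,0.11,0.004],0.13,0.3],[[0.02,0.17,0.012],0.19,0.3],[[0.026,0.22,0.023],0.256,0.3],[[0.03,0.28,0.038],0.32,0.3],[[0.033,0.33,0.052],0.38,0.3],[[0.035,0.38,0.07],0.45,0.3],[[0.036,0.43,0.09],0.51,0.3],[[0.036,0.45,0.1],0.51,0.3],[[0.036,0.45,0.1],0.51,0.3]]';  python3 -m creep '[[[0,0.01,0],0,0.3],[[0,0.02,0],0,0.3],[[0,0.02,0],0,0.3]]';python3 -c "
from h import *
im,c=grab('wrist','w19.png')
seg([0,-.05,-.1])"
```

```text
clock: 18.4
eef_pos: [662.3, 62.2, 126.0]
tool_rot: [2.747, 1.569, 0.402]
force: [-0.4, 1.0, -0.8]
width: 60.1
clock: 18.7
eef_pos: [663.4, 61.0, 126.0]
tool_rot: [3.067, 1.57, 0.722]
force: [-0.4, 1.4, -1.0]
width: 59.5
[663.3  61.  126. ] -44.4 60.1 [-0.9  2.7 -0.7] [-1.12]
0 [-0.002 -0.042  0.001] -0.001
-0.05 [-0.002  0.013  0.002] 0.062
-0.1 [-0.004  0.068  0.006] 0.126
```

View pics/w19.png

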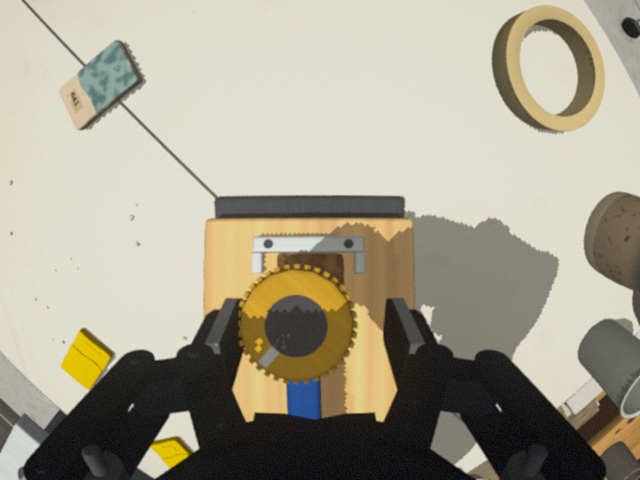

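```bash
python3 -m creep '[[[0,0.01,0],0,0.3],[[0,0.02,0],0,0.3],[[0,0.02,0],0,0.3]]';python3 -m creep '[[[0,0.01,0],0,0.3],[[0,0.02,0],0,0.3],[[0,0.02,0],0,0.3]]';python3 -m creep '[[[0,0.01,0],0,0.3],[[0,0.02,0],0,0.3],[[0,0.02,0],0,0.3]]'; python3 -c "
from h import *
seg([0])"
```

```text
clock: 19.05
eef_pos: [664.9, 59.4, 125.9]
tool_rot: [2.824, 1.57, 0.479]
force: [-0.3, 3.5, -0.2]
width: 59.9
clock: 19.35
eef_pos: [665.7, 58.7, 125.8]
tool_rot: [-1.937, 1.569, 2.001]
force: [-1.1, 4.6, 0.8]
width: 59.8
clock: 19.65
eef_pos: [666.0, 58.8, 125.6]
tool_rot: [-1.595, 1.567, 2.344]
force: [-3.3, 6.6, 1.5]
width: 60.2
[666.   58.8 125.6] -44.3 60.2 [-3.3  6.6  1.5] [-1.11]
0 [-0.004 -0.077  0.003] -0.0
```

```bash
python3 -m creep '[[[0,0.02,0],0,0.3],[[0,0.04,0],0,0.3],[[0,0.04,0],0,0.3]]'; python3 -c "
from h import *
seg([0]);im,c=grab('wrist','w20.png')"
```

```text
clock: 19.95
eef_pos: [666.6, 58.9, 125.4]
tool_rot: [-1.495, 1.562, 2.446]
force: [-8.4, 10.4, 3.2]
width: 59.9
[666.6  58.9 125.4] -44.2 59.9 [-8.4 10.4  3.2] [-1.11]
0 [-0.007 -0.08   0.008] 0.002
```

```bash
python3 -c "
from h import *
c=cams.get_calibration('wrist');t=C(0,0)
for th in(0,.03): print(proj(c,C(th,0)+12*nz,True))
im=cv2.imread('pics/w20.png')
cv2.imwrite('pics/w20c.png',cv2.resize(im[180:420,190:440],None,fx=2.4,fy=2.4,interpolation=2))"
```

```text
[291.60917536 331.14843962]
[282.94033232 331.12517418]
```

View pics/w20c.png

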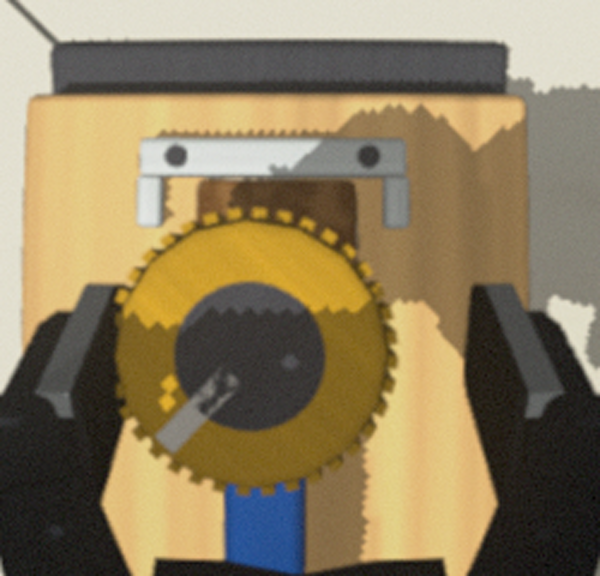

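```bash
python3 -m creep '[[[0.03,-0.06,0],-0.1,0.3],[[0.06,-0.11,0],-0.25,0.3],[[0.06,-0.11,0],-0.4,0.3],[[0.06,-0.11,0],-0.55,0.3],[[0.06,-0.11,0],-0.62,0.3],[[0.06,-0.11,0],-0.62,0.3],[[0.06,-0.11,0],-0.62,0.3]]'; python3 -c "
from h import *
seg([0],-17);print(tonest(tool()[1]+[0,0,17]),tool()[0]['torque'])"
```

```text
clock: 20.7
eef_pos: [662.7, 59.7, 119.6]
tool_rot: [0.506, 1.569, -1.355]
force: [0.2, -0.3, -0.3]
width: 60.0
[662.7  59.7 119.6] -16.6 60.0 [ 0.2 -0.3 -0.3] [-0.74]
0 [ 0.005 -0.035 -0.034] 0.615
[ 1.4  4.7 83.9] [-0.03441666 -0.03952931 -0.05079716]
```

```bash
python3 -m creep '[[[0,-0.022,-0.027],0,0.3],[[0,-0.022,-0.027],0,0.3],[[0,-0.022,-0.027],0,0.4],[[0,-0.022,-0.027],0,0.6],[[0,-0.022,-0.027],0,1],[[0,-0.022,-0.027],0,1],[[0,-0.022,-0.027],0,1]]'; python3 -c "
from h import *
seg([0],-17);im,c=grab('wrist','w21.png');print(tonest(tool()[1]+[0,0,17]),tool()[0]['torque'].round(3))
cv2.imwrite('pics/w21c.png',cv2.resize(im[180:420,190:440],None,fx=2.4,fy=2.4,interpolation=2))"
```

```text
clock: 21.4
eef_pos: [661.2, 64.7, 120.5]
tool_rot: [2.169, 1.57, 0.311]
force: [-1.0, 0.2, 5.9]
width: 46.1
[661.2  64.7 120.5] -16.5 46.1 [-1.   0.2  5.9] [-0.74]
0 [ 0.014 -0.007  0.01 ] 0.618
[-0.5  0.1 85.7] [ 0.05   0.478 -0.073]
```

View pics/w21c.png

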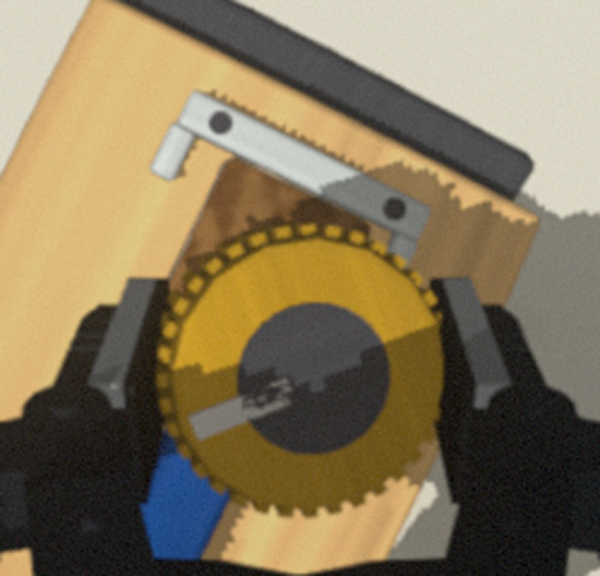

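```bash
python3 -m creep '[[[0,0,0],0.08,1],[[0,0,0],0.16,1],[[0,0,0],0.24,1],[[0,0,0],0.32,1],[[0,0,0],0.4,1],[[0,0,0],0.4,1]]'; cat > tq.py <<'E'
from h import *
s,p,R=tool();T=s['torque'];print('jaw',np.degrees(np.arctan2(R[1,1],R[0,1])).round(1),'nest',tonest(p+[0,0,17]),'F',s['force'].round(1),'T',T.round(3),'Tz',round(T[2],3),'Tknob',round(T@nz,3),'t',s['clock'],'w',round(s['width'],1))
E
python3 tq.py; python3 -m creep '[[[0,0,0],0.08,1],[[0,0,0],0.16,1],[[0,0,0],0.24,1],[[0,0,0],0.24,1]]';python3 tq.py
```

```text
clock: 22.05
eef_pos: [660.5, 64.3, 119.7]
tool_rot: [-0.424, 1.569, -2.597]
force: [-1.8, -0.2, 2.4]
width: 44.4
jaw -34.5 nest [-0.1 -0.1 84.6] F [-1.8 -0.2  2.4] T [ 0.068  0.616 -0.043] Tz -0.043 Tknob 0.168 t 22.05 w 44.4
clock: 22.45
eef_pos: [661.0, 63.1, 119.4]
tool_rot: [0.795, 1.568, -1.564]
force: [-1.4, -2.2, -0.6]
width: 43.9
jaw -45.1 nest [ 0.2  1.1 84.2] F [-1.4 -2.2 -0.6] T [-1.104 -0.241  0.378] Tz 0.378 Tknob -0.056 t 22.45 w 43.9
```

```bash
python3 tq.py;python3 -c "
from h import *
im,c=grab('wrist','w22.png')
cv2.imwrite('pics/w22c.png',cv2.resize(im[180:420,190:440],None,fx=2.4,fy=2.4,interpolation=2))"
```

```text
jaw -45.1 nest [ 0.2  1.1 84.2] F [-1.4 -2.2 -0.6] T [-1.104 -0.241  0.378] Tz 0.378 Tknob -0.056 t 22.45 w 43.9
```

View pics/w22c.png

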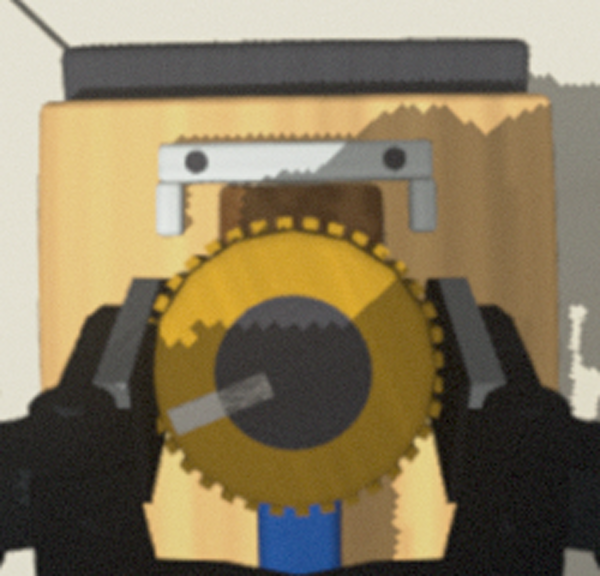

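```bash
python3 -m creep '[[[0,0,0],0.08,1],[[0,0,0],0.16,1],[[0,0,0],0.24,1],[[0,0,0],0.3,1],[[0,0,0],0.3,1]]'; python3 tq.py; python3 -m creep '[[[0,0,0],0.08,1],[[0,0,0],0.16,1],[[0,0,0],0.24,1],[[0,0,0],0.3,1],[[0,0,0],0.3,1]]';python3 tq.py;python3 -c "
from h import *
im,c=grab('wrist','w23.png')
cv2.imwrite('pics/w23c.png',cv2.resize(im[180:420,190:440],None,fx=2.4,fy=2.4,interpolation=2))"
```

```text
clock: 23.0
eef_pos: [660.9, 62.6, 119.2]
tool_rot: [0.924, 1.567, -1.669]
force: [-0.1, -4.5, -2.7]
width: 44.6
jaw -58.6 nest [ 0.5  1.4 83.8] F [-0.1 -4.5 -2.7] T [-2.099 -0.635  0.792] Tz 0.792 Tknob -0.094 t 23.0 w 44.6
clock: 23.5
eef_pos: [661.6, 61.8, 119.9]
tool_rot: [1.5, 1.566, -1.327]
force: [-0.8, -6.6, 0.2]
width: 44.5
jaw -72.0 nest [ 0.9  2.4 84.4] F [-0.8 -6.6  0.2] T [-3.719 -0.808  1.277] Tz 1.277 Tknob -0.184 t 23.5 w 44.5
```

View pics/w23c.png

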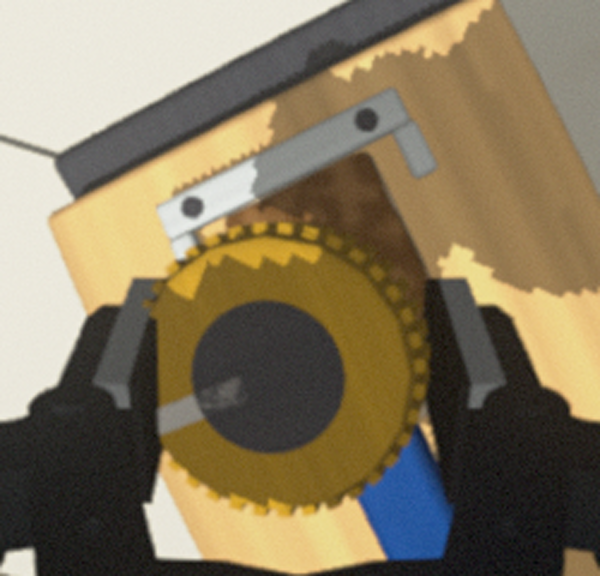

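```bash
cp h.py h_bak.py; cat > mk.py <<'E'
from h import *
import sys
# crop coords outer, inner -> mark heading in nest plane, deg
def ang(c,o,i,k=2.4,ox=190,oy=180):
    f=lambda p:onface(c,ox+p[0]/k,oy+p[1]/k,96)
    O,I=f(o),f(i); d=O-I; return np.degrees(np.arctan2(d[1],d[0])).round(1),O,I
if __name__=='__main__':
    a=list(map(float,sys.argv[1:]));c=cams.get_calibration('wrist');print(ang(c,a[:2],a[2:4])); 
    if len(a)>4: print('via centre',onface(c,190+a[4]/2.4,180+a[5]/2.4,96))
E
python3 mk.py 160 425 240 390 268 375
python3 -m creep '[[[0,0,0],0,0.6],[[0,0,0],0,0.4],[[0,0,0],0,0.3],[[0,0,0],0,0.3]]'; python3 tq.py;python3 -c "
from h import *
im,c=grab('wrist','w24.png')
cv2.imwrite('pics/w24c.png',cv2.resize(im[180:420,190:440],None,fx=2.4,fy=2.4,interpolation=2))"
```

```text
(np.float64(-89.6), array([ -0.7, -19. ,  96. ]), array([-0.8, -4.2, 96. ]))
via centre [-1.3  0.9 96. ]
clock: 23.95
eef_pos: [661.1, 66.2, 119.8]
tool_rot: [-1.926, 1.568, 1.524]
force: [0.5, -0.3, -0.4]
width: 59.7
jaw -72.3 nest [-1.7 -1.  85.5] F [ 0.5 -0.3 -0.4] T [-0.024  0.032 -0.002] Tz -0.002 Tknob 0.0 t 23.95 w 59.7
```

View pics/w24c.png

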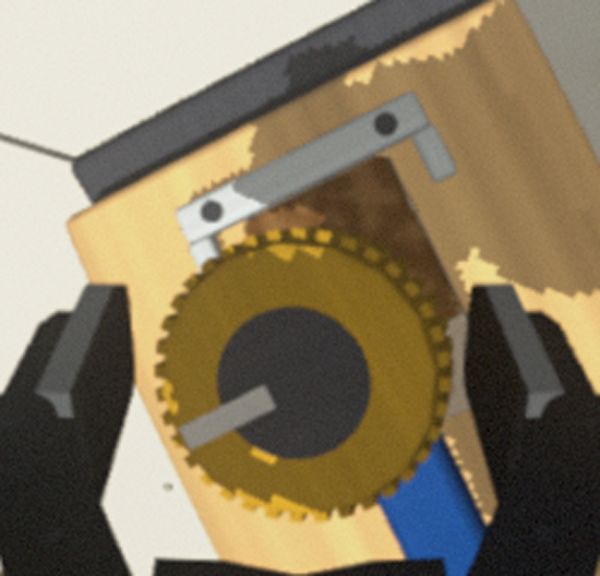

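```bash
python3 mk.py 185 438 270 398 294 382
```

```text
(np.float64(-87.8), array([  0.5, -19.5,  96. ]), array([-0.1, -3.8, 96. ]))
via centre [-0.9  0.8 96. ]
```

```bash
python3 -m creep '[[[0,0.027,0],-0.17,0.3],[[0,0.027,0],-0.34,0.3],[[0,0.027,0],-0.51,0.3],[[0,0.027,0],-0.68,0.3],[[0,0.027,0],-0.85,0.3],[[0,0.027,0],-1,0.3],[[0,0.027,0],-1,0.3],[[0,0.027,0],-1,0.5],[[0,0.027,0],-1,1],[[0,0.027,0],-1,1],[[0,0.027,0],-1,1]]'; python3 tq.py;python3 -m creep '[[[0,0,0],0.08,1],[[0,0,0],0.16,1],[[0,0,0],0.16,1]]';python3 tq.py; python3 -m creep '[[[0,0,0],0.08,1],[[0,0,0],0.16,1],[[0,0,0],0.16,1]]';python3 tq.py;python3 -m creep '[[[0,0,0],0.08,1],[[0,0,0],0.16,1],[[0,0,0],0.16,1]]';python3 tq.py
```

```text
clock: 25.1
eef_pos: [660.6, 63.3, 120.4]
tool_rot: [-1.527, 1.568, 2.707]
force: [-4.1, 0.9, 5.6]
width: 44.9
jaw -27.4 nest [ 0.8  0.7 85. ] F [-4.1  0.9  5.6] T [ 0.344  0.992 -0.103] Tz -0.103 Tknob 0.308 t 25.1 w 44.9
clock: 25.4
eef_pos: [661.2, 62.7, 120.4]
tool_rot: [-0.452, 1.57, -2.625]
force: [-4.3, -0.1, 4.8]
width: 45.2
jaw -34.5 nest [ 0.7  1.5 85. ] F [-4.3 -0.1  4.8] T [-0.276  0.469  0.304] Tz 0.304 Tknob 0.336 t 25.4 w 45.2
clock: 25.7
eef_pos: [660.0, 62.1, 119.2]
tool_rot: [-0.594, 1.567, -2.892]
force: [-5.1, -0.2, 2.4]
width: 44.1
jaw -41.6 nest [ 1.4  1.1 83.4] F [-5.1 -0.2  2.4] T [-0.299  0.995  0.318] Tz 0.318 Tknob 0.501 t 25.7 w 44.1
clock: 26.0
eef_pos: [659.8, 61.6, 118.9]
tool_rot: [-0.303, 1.566, -2.724]
force: [-4.8, 0.2, -0.0]
width: 44.6
jaw -48.7 nest [ 1.7  1.3 82.9] F [-4.8  0.2 -0. ] T [-0.813  0.777  0.493] Tz 0.493 Tknob 0.442 t 26.0 w 44.6
```

```bash
cat > snap.py <<'E'
from h import *
import sys,json
im,c=grab('wrist',sys.argv[1]+'.png')
json.dump({k:np.array(v).tolist() for k,v in c.items()},open('pics/%s.json'%sys.argv[1],'w'))
cv2.imwrite('pics/%sc.png'%sys.argv[1],cv2.convertScaleAbs(cv2.resize(im[180:420,190:440],None,fx=2.4,fy=2.4,interpolation=2),alpha=1.4))
E
cat > mk.py <<'E'
from h import *
import sys,json
a=list(map(float,sys.argv[2:]));c=json.load(open('pics/%s.json'%sys.argv[1]))
f=lambda p:onface(c,190+p[0]/2.4,180+p[1]/2.4,96)
O,I=f(a[:2]),f(a[2:4]);d=O-I;print(np.degrees(np.arctan2(d[1],d[0])).round(1),O,I,'centre',f(a[4:6]))
E
python3 snap.py a1; python3 -m creep '[[[0,0,0],0,0.6],[[0,0,0],0,0.4],[[0,0,0],0,0.3],[[0,0,0],0,0.3]]'; python3 snap.py a2; python3 tq.py
```

```text
clock: 26.45
eef_pos: [662.9, 61.8, 120.0]
tool_rot: [2.581, 1.569, 0.157]
force: [-0.8, -0.4, 0.2]
width: 59.5
jaw -48.9 nest [ 0.2  3.3 84.9] F [-0.3 -0.7 -0.3] T [ 0.053 -0.055  0.007] Tz 0.007 Tknob 0.006 t 26.5 w 59.7
```

View pics/a1c.png

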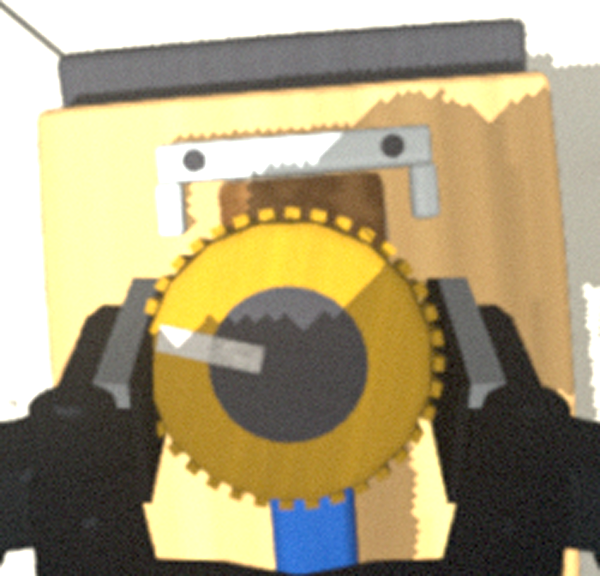

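View pics/a2c.png

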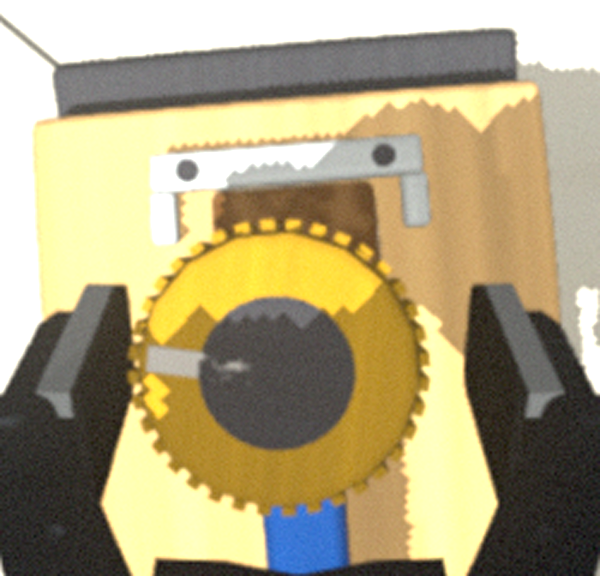

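```bash
python3 mk.py a1 158 340 263 360 289 365; python3 mk.py a2 147 359 205 364 277 373;python3 mk.py a2 147 359 245 368 277 373
```

```text
-104.0 [ -5.8 -18.6  96. ] [-1.9 -2.9 96. ] centre [-0.9  1.  96. ]
-97.6 [ -4.3 -19.   96. ] [ -3.1 -10.   96. ] centre [-1.1  0.9 96. ]
-98.3 [ -4.3 -19.   96. ] [-2.1 -3.9 96. ] centre [-1.1  0.9 96. ]
```

```bash
python3 -m creep '[[[0,-0.015,0],-0.17,0.3],[[0,-0.015,0],-0.34,0.3],[[0,-0.015,0],-0.5,0.3],[[0,-0.015,0],-0.5,0.3],[[0,-0.015,0],-0.5,0.5],[[0,-0.015,0],-0.5,1],[[0,-0.015,0],-0.5,1],[[0,-0.015,0],-0.5,1]]'; python3 tq.py; python3 snap.py b0;python3 -m creep '[[[0,0,0],0.08,1],[[0,0,0],0.16,1],[[0,0,0],0.24,1],[[0,0,0],0.32,1],[[0,0,0],0.32,1]]';python3 tq.py; python3 snap.py b1; python3 -m creep '[[[0,0,0],0.08,1],[[0,0,0],0.16,1],[[0,0,0],0.24,1],[[0,0,0],0.32,1],[[0,0,0],0.32,1]]';python3 tq.py;python3 snap.py b2;python3 -m creep '[[[0,0,0],0,0.6],[[0,0,0],0,0.4],[[0,0,0],0,0.3],[[0,0,0],0,0.3]]'; python3 snap.py b3; python3 tq.py
python3 -c "
import cv2,numpy as np
I=[cv2.resize(cv2.imread('pics/b%dc.png'%i),(390,290)) for i in range(4)]
cv2.imwrite('pics/b.png',np.vstack([np.hstack(I[:2]),np.hstack(I[2:])]))"
```

```text
clock: 27.3
eef_pos: [660.5, 63.3, 120.6]
tool_rot: [-1.198, 1.57, 3.051]
force: [-1.4, 0.1, 4.2]
width: 45.2
jaw -26.5 nest [ 0.8  0.6 85.2] F [-1.4  0.1  4.2] T [ 0.127  0.701 -0.138] Tz -0.138 Tknob 0.124 t 27.3 w 45.2
clock: 27.85
eef_pos: [659.3, 63.4, 119.9]
tool_rot: [-0.757, 1.568, -3.043]
force: [-3.4, -0.5, 4.8]
width: 44.3
jaw -41.0 nest [ 1.3 -0.4 84.2] F [-3.4 -0.5  4.8] T [ 0.37   1.472 -0.214] Tz -0.214 Tknob 0.361 t 27.85 w 44.3
clock: 28.4
eef_pos: [660.5, 62.2, 120.0]
tool_rot: [0.834, 1.568, -1.697]
force: [-5.0, -1.1, 4.0]
width: 44.4
jaw -55.0 nest [ 1.3  1.3 84.3] F [-5.  -1.1  4. ] T [-1.215  0.431  0.662] Tz 0.662 Tknob 0.372 t 28.4 w 44.4
clock: 28.85
eef_pos: [661.8, 63.1, 119.8]
tool_rot: [2.849, 1.569, 0.315]
force: [-0.9, -0.3, 0.2]
width: 60.0
jaw -55.2 nest [ 0.   1.6 84.7] F [-0.1 -0.2 -0.4] T [0.047 0.046 0.063] Tz 0.063 Tknob 0.085 t 28.9 w 59.7
```

View pics/b.png

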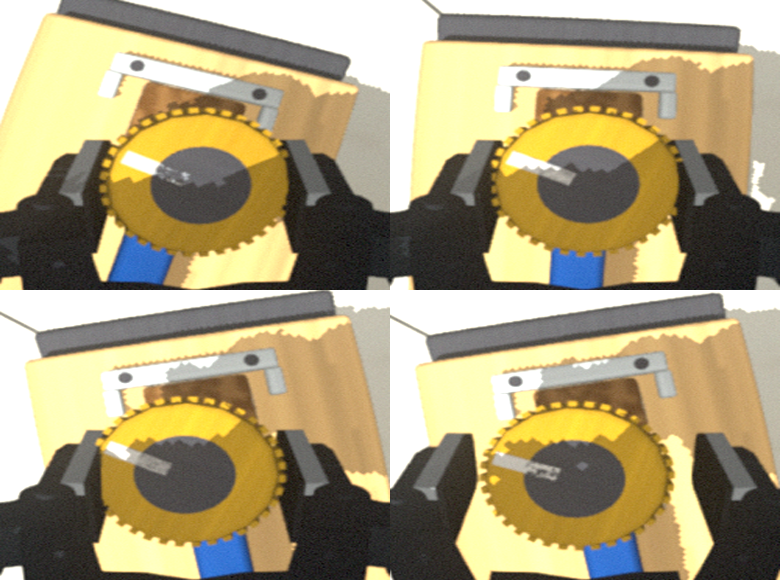

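View pics/b2c.png

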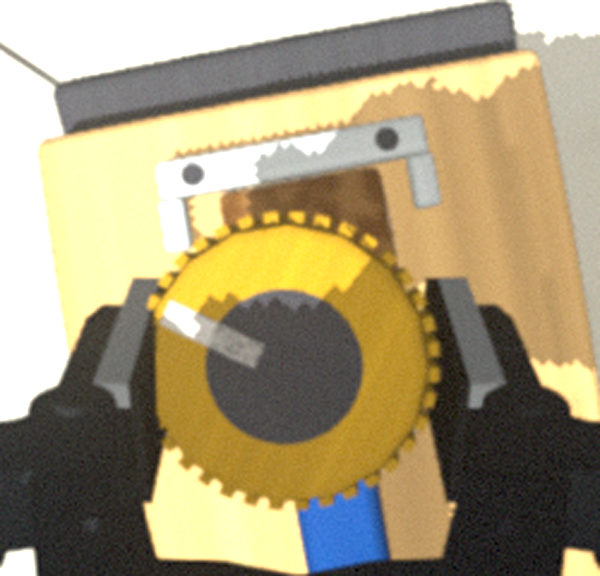

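View pics/b3c.png

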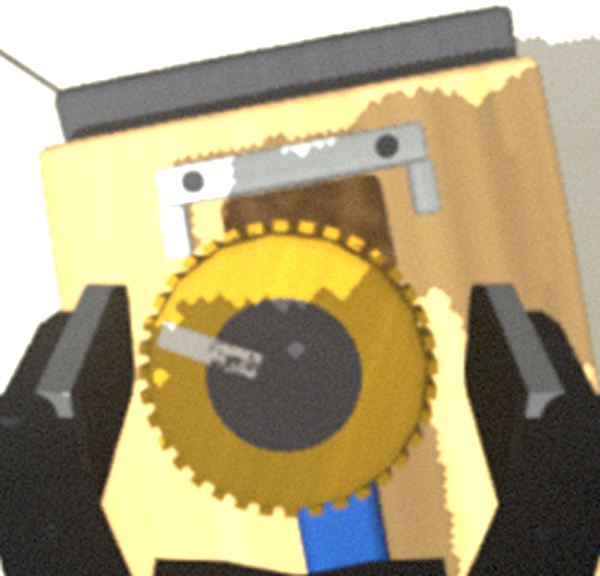

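```bash
python3 mk.py b2 164 309 262 357 284 367; python3 mk.py b3 161 334 262 366 284 375; cp /dev/null /dev/null
for i in 0 1; do echo; done; python3 mk.py b0 190 246 291 281 309 286; python3 mk.py b1 181 244 283 281 304 289
```

```text
-124.8 [-12.6 -16.1  96. ] [-3.  -2.3 96. ] centre [-1.   0.7 96. ]
-116.4 [-10.2 -16.9  96. ] [-2.9 -2.2 96. ] centre [-1.   0.9 96. ]


-92.8 [-14.  -21.7  96. ] [-13.2  -5.6  96. ] centre [-13.2  -2.7  96. ]
-106.7 [-18.5 -19.   96. ] [-13.8  -3.3  96. ] centre [-12.8  -0.1  96. ]cp: '/dev/null' and '/dev/null' are the same file
```

```bash
python3 -m creep '[[[0,0,0],-0.17,0.3],[[0,0,0],-0.34,0.3],[[0,0,0],-0.5,0.3],[[0,0,0],-0.5,0.3],[[0,0,0],-0.5,0.5],[[0,0,0],-0.5,1],[[0,0,0],-0.5,1],[[0,0,0],-0.5,1]]'; python3 tq.py; python3 -m creep '[[[0,0,0],0.08,1],[[0,0,0],0.16,1],[[0,0,0],0.24,1],[[0,0,0],0.32,1],[[0,0,0],0.4,1],[[0,0,0],0.46,1],[[0,0,0],0.46,1]]';python3 tq.py; python3 snap.py d1;python3 -m creep '[[[0,0,0],0,0.6],[[0,0,0],0,0.4],[[0,0,0],0,0.3],[[0,0,0],0,0.3]]'; python3 snap.py d2; python3 tq.py
```

```text
clock: 29.7
eef_pos: [660.5, 63.5, 120.3]
tool_rot: [-1.452, 1.57, 2.688]
force: [-2.2, 0.3, 5.7]
width: 44.9
jaw -32.8 nest [ 0.6  0.4 85. ] F [-2.2  0.3  5.7] T [ 0.207  0.769 -0.164] Tz -0.164 Tknob 0.145 t 29.7 w 44.9
clock: 30.4
eef_pos: [660.7, 62.5, 120.0]
tool_rot: [1.009, 1.569, -1.492]
force: [-3.2, -0.3, 3.1]
width: 44.4
jaw -53.3 nest [ 1.   1.3 84.5] F [-3.2 -0.3  3.1] T [-0.907  0.082  0.571] Tz 0.571 Tknob 0.275 t 30.4 w 44.4
clock: 30.85
eef_pos: [661.4, 63.2, 119.6]
tool_rot: [-2.974, 1.57, 0.806]
force: [-0.1, 0.6, -0.7]
width: 59.8
jaw -53.4 nest [ 0.1  1.3 84.5] F [-0.  -0.2 -0.4] T [-0.01   0.005  0.002] Tz 0.002 Tknob 0.0 t 30.9 w 59.9
```

View pics/d1c.png

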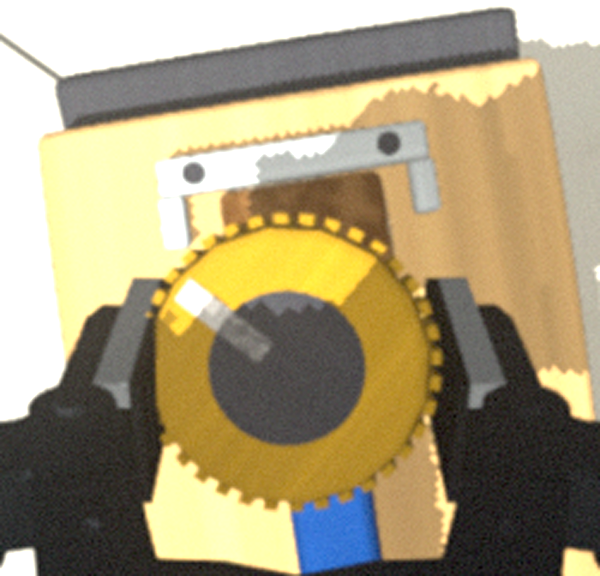

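View pics/d2c.png

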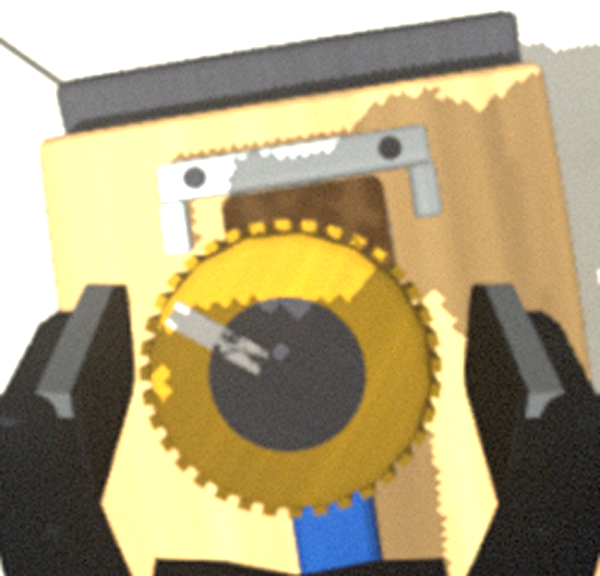

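```bash
python3 mk.py d1 180 290 268 350 287 366; python3 mk.py d2 170 315 265 362 287 374
```

```text
-131.8 [-15.  -13.7  96. ] [-4.2 -1.6 96. ] centre [-1.3  0.9 96. ]
-123.7 [-12.4 -15.7  96. ] [-3.4 -2.2 96. ] centre [-1.1  0.8 96. ]
```

```bash
python3 -m creep '[[[0,0,0],-0.17,0.3],[[0,0,0],-0.34,0.3],[[0,0,0],-0.52,0.3],[[0,0,0],-0.52,0.3],[[0,0,0],-0.52,0.5],[[0,0,0],-0.52,1],[[0,0,0],-0.52,1],[[0,0,0],-0.52,1]]'; python3 tq.py; python3 -m creep '[[[0,0,0],0.08,1],[[0,0,0],0.16,1],[[0,0,0],0.24,1],[[0,0,0],0.32,1],[[0,0,0],0.4,1],[[0,0,0],0.48,1],[[0,0,0],0.54,1],[[0,0,0],0.54,1]]';python3 tq.py; python3 snap.py e1;python3 -m creep '[[[0,0,0],0,0.6],[[0,0,0],0,0.4],[[0,0,0],0,0.3],[[0,0,0],0,0.3]]'; python3 snap.py e2; python3 tq.py
```

```text
clock: 31.7
eef_pos: [660.5, 63.3, 120.3]
tool_rot: [-1.183, 1.57, 3.004]
force: [-1.6, 0.4, 5.9]
width: 44.8
jaw -30.1 nest [ 0.7  0.6 84.9] F [-1.6  0.4  5.9] T [ 0.187  0.785 -0.153] Tz -0.153 Tknob 0.154 t 31.7 w 44.8
clock: 32.5
eef_pos: [660.5, 62.4, 119.8]
tool_rot: [0.839, 1.568, -1.678]
force: [-2.2, -2.0, 4.0]
width: 44.3
jaw -54.2 nest [ 1.1  1.3 84.2] F [-2.2 -2.   4. ] T [-1.01   0.135  0.839] Tz 0.839 Tknob 0.503 t 32.5 w 44.3
clock: 32.95
eef_pos: [661.6, 63.3, 119.7]
tool_rot: [-3.047, 1.569, 0.716]
force: [-1.0, -0.1, 0.4]
width: 60.2
jaw -54.3 nest [-0.   1.3 84.7] F [-0.4  0.2  0.3] T [-0.021  0.017 -0.019] Tz -0.019 Tknob -0.018 t 33.0 w 59.8
```

View pics/e1c.png

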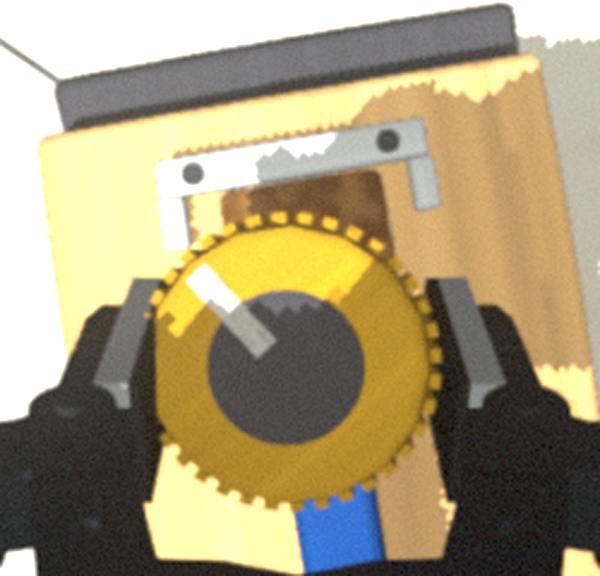

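View pics/e2c.png

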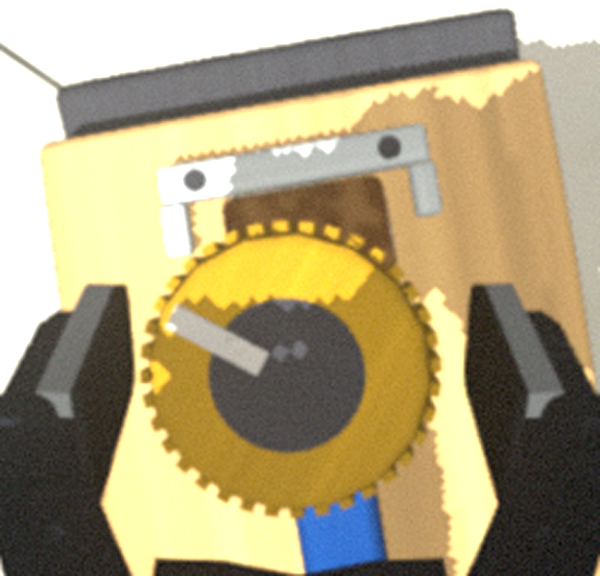

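```bash
python3 mk.py e1 194 271 267 350 287 366; python3 mk.py e2 171 315 264 366 287 374
```

```text
-145.9 [-17.7 -10.7  96. ] [-4.1 -1.5 96. ] centre [-1.2  1.1 96. ]
-127.3 [-12.8 -15.4  96. ] [-2.9 -2.4 96. ] centre [-1.2  0.9 96. ]
```

```bash
python3 -m creep '[[[0,0,0],0,0.2],[[-0.2,0,0],0,0.2],[[-0.5,0,0],0,0.2],[[-0.9,0,0],0,0.2],[[-1,0,0],0,0.2],[[-1,0,0],0,0.2]]'; python3 -m creep '[[[-0.3,0,0],0,0.2],[[-0.5,0,0.4],0,0.2],[[-0.5,0,0.9],0,0.2],[[-0.5,0,1],0,0.2],[[-0.5,0,1],0,0.2],[[-0.5,0,1],0,0.2]]';python3 tq.py; python3 -c "
from h import *
im,c=grab('wrist','z1.png');print(proj(c,C(0,0)+12*nz,True),proj(c,C(.05,0)+12*nz,True))
im2,_=grab('scene','z2.png');im3,_=grab('top','z3.png')
cv2.imwrite('pics/z2c.png',cv2.convertScaleAbs(cv2.resize(im2[130:260,270:420],None,fx=5,fy=4.5,interpolation=2),alpha=1.6))"
```

```text
clock: 33.6
eef_pos: [662.4, 63.3, 222.1]
tool_rot: [2.682, 1.566, 0.163]
force: [-1.4, 0.3, 0.0]
width: 68.4
clock: 34.2
eef_pos: [580.3, 5.4, 269.0]
tool_rot: [-2.123, 1.57, 1.642]
force: [-0.3, -0.2, 0.5]
width: 68.4
jaw -54.3 nest [151.9 -16.5 178.5] F [-0.3 -0.2  0.5] T [ 0.002 -0.023  0.028] Tz 0.028 Tknob 0.019 t 34.2 w 68.4
[311.78627675  89.08816068] [304.0181936  90.6257419]
```

View pics/z1.png

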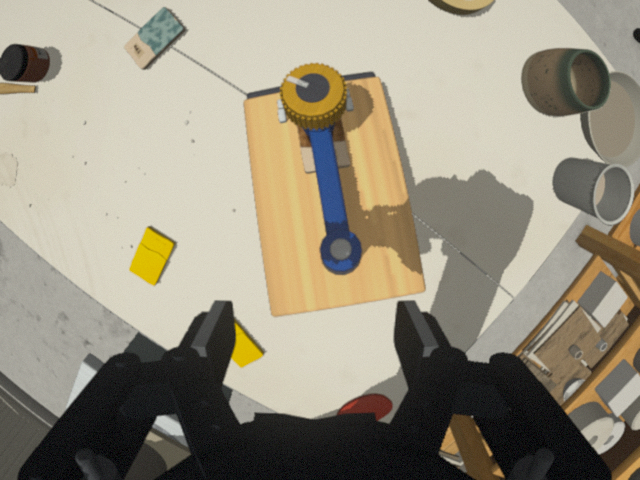

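View pics/z2c.png

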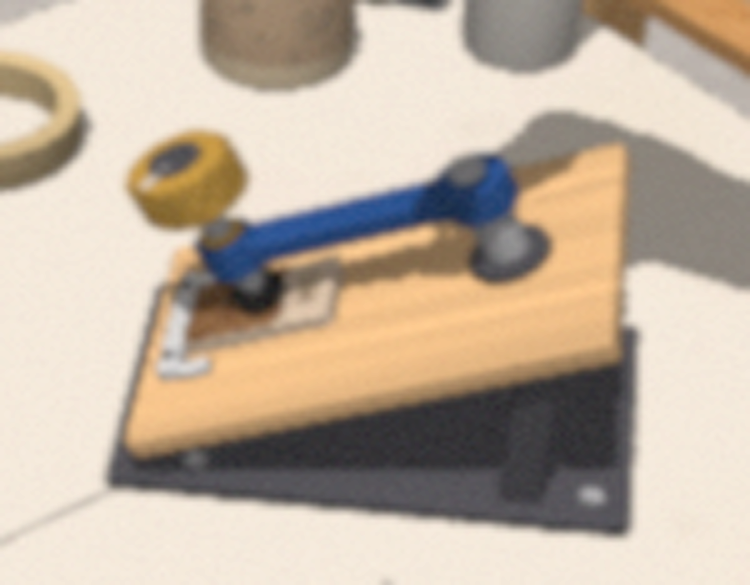

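View pics/z3.png

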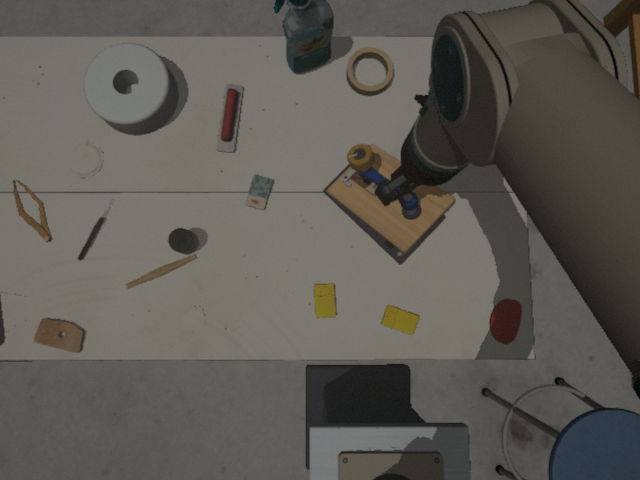

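```bash
python3 -m creep '[[[0,0,0],0,0.2],[[0,0,0],0,0.2],[[0,0,0],0,0.2]]'; python3 -c "
from cell import order;print(order.finish_job())"
```

```text
clock: 34.65
eef_pos: [579.9, 5.0, 269.5]
tool_rot: [-1.609, 1.571, 2.156]
force: [-0.8, 0.1, -0.1]
width: 68.5
the job is handed in; nothing more can be done
None
```

The brown tile is clamped in the nest, and I handed the job in at 34.7 s of the 72 s allowed.

- **Tile:** I laid it flat, cream end uphill, and slid it down until its low end met the ledge. The last views show it straight, between the lugs and under the black shoe.
- **Clamp arm:** I swung it by pushing the knob with loosely caging fingers until the push force rose from about 3 N to 13 N with no further movement. Afterwards the knob sat within about 1 mm of where it should be with the arm at its stop.
- **Thumbscrew:** I turned it clockwise in short, regripped strokes, about 1.4 rad in all, and after each one measured how far the white mark sprang back.
    - The springback was 0.03, 0.11, 0.15, 0.14 and then 0.33 rad. On the last stroke the screw itself advanced only 0.06 rad.
    - I took that as seated and stopped. The twist was about 0.33 N m, against the 0.6 N m limit.

**Checks that disagreed:**
- **Wrist torque:** it was no use for sensing the seat. Gripping a tilted knob with a vertical tool added moments of up to about 4 N m, so I relied on the springback alone.
- **Tile size:** the tile measured about 68 x 41 mm in the images and 39.5 mm between the fingers, against the listed 72 x 48 mm.

The teal tile, jar and yellow tiles look unmoved in the final pictures, and the gripper was clear of everything.

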